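# Sort the used test kit into its trays

## Task

Clear up after the test: lay the forceps inside the long steel tray, lay the two test cassettes flat beside each other inside the short steel tray, and stand the two vials upright in the grey stand, one in each of its two bays. Keep the vials upright all the way, and leave the small carton and the timer where they are.

Things in the scene. Friction and masses are not known exactly. Their poses are not given: they have to be found in the camera images.
- forceps: Steel dressing forceps, 153 x 18 x 9 mm, 24 g, lying flat on the table. Origin: middle of its length, on its underside; x along its length, y across, z up. Take it across both arms (18 mm wide in the middle).
- cassette_1: White flat test cassette, 72 x 24 x 9 mm, 11 g (the two are alike), lying flat on the table. Origin: centre of its underside; x along its length, y across, z up. Take it across its 24 mm width.
- cassette_2: White flat test cassette, 72 x 24 x 9 mm, 11 g (the two are alike), lying flat on the table. Origin: centre of its underside; x along its length, y across, z up. Take it across its 24 mm width.
- vial_1: Small sample vial with a red screw cap, 72 mm tall, standing upright (the two are alike): body 20 mm in diameter up to 56 mm, cap 23 mm in diameter above; 22 g, easily tipped. Origin: centre of its underside; z up along the vial. Grip the body or the cap.
- vial_2: Small sample vial with a red screw cap, 72 mm tall, standing upright (the two are alike): body 20 mm in diameter up to 56 mm, cap 23 mm in diameter above; 22 g, easily tipped. Origin: centre of its underside; z up along the vial. Grip the body or the cap.
- long_tray: The longer, narrower of two open steel trays, for the forceps; fixed to the table. Inside 180 mm (x) by 84 mm (y); walls 2.5 mm thick and 18 mm high (rim top above the table), floor 2.5 mm thick. Origin: centre of its underside; x along its length, y across, z up.
- short_tray: The shorter, wider of two open steel trays, for the cassettes; fixed to the table. Inside 126 mm (x) by 92 mm (y), no divider; walls 2.5 mm thick and 18 mm high (rim top above the table), floor 2.5 mm thick. Origin: centre of its underside; x along its longer side, y across, z up. Two cassettes lie well across it (along y), centred at x = +31 and -31 mm.
- vial_stand: Low grey plastic stand with two square open bays, for the vials; fixed to the table. 112 mm (x) by 58 mm (y) and 22 mm high, on a base flange of 118 by 64 mm; floor 4 mm thick. The bays are 50 mm square, centred at x = +27 and -27 mm, with a 4 mm divider between them. Origin: centre of its underside; x along the row of bays, y across, z up.
- carton: The smaller of the two printed cartons (near the clear bottles), 86 x 54 x 40 mm, standing loose beside the work. Origin: centre of its underside. Not to be moved.
- timer: Round white clockwork timer with a dial, 68 mm in diameter, 46 mm high, standing loose beside the work. Origin: centre of its underside. Not to be moved.
Things that resemble listed ones, but are neither listed nor needed, are in the scene too. Leave any green look-alike of the vial_1 alone. What is shaped like the cassette_1 but pink is not meant.

How it is judged:
At the end, for the whole second after the job is handed in: Forceps flat (0.1 rad) on the long tray's floor; both cassettes flat (0.1 rad), face up, on the short tray's floor, not stacked (origins at most 7 mm above the undersides); each vial upright (0.1 rad) on the floor of its own bay of the stand (within 9 mm); all at rest (under 0.02 m/s) (x of forceps in the frame of long_tray between -0.03 and 0.03 m and y of forceps in the frame of long_tray between -0.038 and 0.038 m and z of forceps in the frame of long_tray below 0.007 m and angle between each of forceps, cassette_1, cassette_2, vial_1, vial_2's own z axis and vertical below 0.1 rad and x of cassette_1 in the frame of short_tray between -0.056 and 0.056 m and y of cassette_1 in the frame of short_tray between -0.038 and 0.038 m and z of each of cassette_1, cassette_2 in the frame of short_tray below 0.007 m and x of cassette_2 in the frame of short_tray between -0.056 and 0.056 m and y of cassette_2 in the frame of short_tray between -0.038 and 0.038 m and x of vial_1 in the frame of vial_stand between -0.046 and 0.046 m and y of vial_1 in the frame of vial_stand between -0.018 and 0.018 m and z of each of vial_1, vial_2 in the frame of vial_stand below 0.009 m and x of vial_2 in the frame of vial_stand between -0.046 and 0.046 m and y of vial_2 in the frame of vial_stand between -0.018 and 0.018 m and ((x of vial_1 in the frame of vial_stand above 0.01 m and x of vial_2 in the frame of vial_stand below -0.01 m) or (x of vial_2 in the frame of vial_stand above 0.01 m and x of vial_1 in the frame of vial_stand below -0.01 m)) and linear speed of each of cassette_1, vial_1, forceps, cassette_2, vial_2 below 0.02 m/s); the robot touches nothing.
It fails at once if a vial is tipped (more than 0.7 rad) (angle between any of vial_1, vial_2's own z axis and vertical above 0.7 rad).
It fails at once if the carton or the timer is moved more than 25 mm (distance of any of carton, timer from where it was at the start of the episode above 0.025 m).
It also fails if it takes over 120 s, if anything falls off the work surface, if the arm or the gripper's body presses on something with over 40 N, if the wrist force passes 120 N, or if a joint passes its speed limit or range.

## Robot

A 6-joint arm with a two-finger parallel gripper is mounted at the origin on a cart in front of the work surface, level with it; the furniture and walls round the work are solid. World frame = base frame: x ahead of the robot, y to its left, z up, the work surface at z = 0. Lengths are in m, angles in rad, forces in N, time in s.
With the tool pointing down it reaches from about 0.375 to 0.975 m from the base axis. Payload 3.8 kg.
Tool frame: the origin (TCP) lies at the very end of the fingers, on their centre line; the grasp point (between the pads) lies 19 mm behind it (bot.grip_point_offset is the distance from the TCP to the grasp point, in m); z points along the fingers, x is the direction in which the jaws open and shut, and the axes are right-handed (so a half turn about z gives the same grasp; the last joint's range is limited). The gripper opens to 85 mm and grips with 20 to 120 N. Pads are 22 mm wide; open, the fingers measure 114 mm over their backs; the gripper's body (76 mm by 85 mm) begins 54 mm behind the grasp point. The pads swing forward as they close: fully open they stand 13 mm farther back than shut.
Start: joints at [1.206, 0.264, 1.604, -0, 1.274, -0.037], TCP at [0.217, 0.639, 0.231] pointing down, gripper open.
Joint ranges: [-2.63, 2.63], [-0.94, 2.18], [0.31, 2.57], [-1.31, 4.45], [0, 2.66], [-2.55, 2.55]. Speed limits (rad/s): [2.57, 2.57, 3.14, 3.14, 3.14, 3.14].

## Interface

Orientations are given as a rotation vector (axis times angle).
In Python, from workcell import bot, read_camera gives the robot as it stands.
- The arm moves only by the tool arm_command, never from a script. Its argument "rows" is a list of rows, each an object with "delta_rot": the turn, a rotation vector about the tool's x, y, z in rad, a list of three; "xyz": the shift along the tool's x, y, z in m, a list of three; "gripper": the finger opening in m, from 0 to 0.0854. A call has 1 to 12 rows; each row shifts and turns the commanded pose from where the row before left it, along the tool's axes as they then stand; what a row does not reach is not made up. A row lasts 1/10 s, in which the tool goes at most 50 mm and 8.59 degrees, less where a joint would pass 70% of its speed; a pose out of reach is approached as far as the arm can. A call is refused whole if a number of a shift passes 0.05 or a number of a turn 0.15, either way. A call with a gripper value outside its range is refused whole. The fingers move at their own pace and stop on an object; "force" is the grip in N (left out, the last holds). Time passes only in rows, so rows that do not move let the fingers close. It gives the time, the measured TCP pose, the force and the opening at its end, in the units of the state.
- bot.read_state(): the state, without advancing time (a new reading comes with each control period).
- read_camera(name): name is "scene" or "top" or "wrist"; returns a dict with "pixels" (400x640x3 uint8, red, green, blue), "range_z" (400x640 float32, m along the optical axis (not along the pixel's ray), 0 where there is no reading), "intrinsics" (3x3 intrinsics, pixels), "dist_coeffs" ([k1, k2, p1, p2, k3] as OpenCV has them; the pictures are not rectified), "camera_from_world" (4x4, takes a point from world to camera coordinates). Camera axes: x right, y up, looking along -z (the intrinsics and any distortion apply to the point x, -y, -z); pixel columns grow to the right and rows downward; lengths in m; the calibration is good to about 2 mm. A picture is of the moment at which its call begins.
- bot.finish_job(): hands the job in, once; it reports no verdict.
The state is a dict: "time": time; "q": joint angles; "joint_vel": joint speeds; "joint_torque": joint torques, N m; "tool_pos": TCP position; "tcp_rot": TCP orientation; "wrist_force": force on the tool from outside, world axes, zero at the start; "torque": the same for the moment, N m; "width": opening from 0.0 (shut) to 1.0 (fully open).
Only numpy, scipy, OpenCV 4.12 (cv2) and the standard library are available. Lean on these libraries where they do the work, as an engineer would, in place of code of your own. Each camera call takes 0.05 s, during which the arm holds its last target.

## Working session

There is one attempt and no reset: what is moved stays moved. The work goes in short steps, Python scripts to look and compute and a tool call to move; the robot and the scene stay as the last step left them, time stands still between calls to the robot, and variables do not carry over. Pictures are saved under pics/ and viewed, and the job is handed in when it is done.

Besides the shell and the picture viewer there is one more tool, called after "Call:" in YAML: its name, and indented under it one key for each argument. arm_command: Moves the arm, as the interface text tells. Its arguments: {"type":"object","properties":{"rows":{"type":"array","items":{"type":"object","properties":{"delta_rot":{"type":"array","items":{"type":"number"}},"xyz":{"type":"array","items":{"type":"number"}},"gripper":{"type":"number"}}}},"force":{"type":"number"}},"required":["rows"]}

```bash
mkdir -p pics; ls; cat > h.py <<'E'
from workcell import bot, read_camera
import numpy as np, cv2, pickle
def grab(name):
    d=read_camera(name); pickle.dump(d,open(f'{name}.pkl','wb'))
    return d
def load(n): return pickle.load(open(f'{n}.pkl','rb'))
def save(img,fn): cv2.imwrite('pics/'+fn,cv2.cvtColor(np.ascontiguousarray(img),cv2.COLOR_RGB2BGR))
def crop(d,u0,v0,u1,v1,s,fn):
    save(cv2.resize(d['pixels'][v0:v1,u0:u1],None,fx=s,fy=s,interpolation=cv2.INTER_CUBIC),fn)
def ray(d,uv):
    p=cv2.undistortPoints(np.array(uv,float).reshape(-1,1,2),np.array(d['intrinsics'],float),np.array(d['dist_coeffs'],float)).reshape(-1,2)
    return np.c_[p[:,0],-p[:,1],-np.ones(len(p))]
def onz(d,uv,z):
    T=np.linalg.inv(d['camera_from_world']); r=ray(d,uv)@T[:3,:3].T; o=T[:3,3]
    return o+r*((z-o[2])/r[:,2])[:,None]
def cloud(d):
    h,w=d['range_z'].shape; u,v=np.meshgrid(np.arange(w),np.arange(h))
    r=ray(d,np.c_[u.ravel(),v.ravel()])*d['range_z'].reshape(-1,1)
    T=np.linalg.inv(d['camera_from_world']); return (r@T[:3,:3].T+T[:3,3]).reshape(h,w,3)
def proj(d,P):
    T=np.array(d['camera_from_world']);c=np.asarray(P,float)@T[:3,:3].T+T[:3,3]
    c=c*[1,-1,-1]
    return cv2.projectPoints(c,np.zeros(3),np.zeros(3),np.array(d['intrinsics'],float),np.array(d['dist_coeffs'],float))[0].reshape(-1,2)
E
python3 - <<'E'
from h import *
for n in['scene','top','wrist']:
    d=grab(n); save(d['pixels'],n+'0.png')
    T=np.linalg.inv(d['camera_from_world']);print(n,T[:3,3].round(3),(-T[:3,2]).round(2))
print(bot.read_state(),bot.grip_point_offset)
E
```

```text
pics
scene [-0.215 -0.536  0.422] [ 0.8   0.4  -0.45]
top [ 0.305 -0.196  0.885] [ 0.22  0.01 -0.98]
wrist [0.147 0.663 0.372] [ 0.28 -0.1  -0.96]
{'time': 0.15, 'q': array([ 1.20608059e+00,  2.64646259e-01,  1.60505680e+00,  7.96977114e-06,
        1.27370563e+00, -3.69004246e-02]), 'joint_vel': array([ 0.00075585, -0.00240345, -0.00541463,  0.00062519,  0.00037253,
       -0.00072042]), 'joint_torque': array([ 6.69864185e-04, -5.15910637e+01, -3.67959130e+01,  6.29478677e-05,
        8.17167194e-03,  2.15238140e-05]), 'tool_pos': array([0.21713059, 0.63852508, 0.23020534]), 'tcp_rot': array([ 2.55334278e+00,  1.82860146e+00, -2.38476287e-03]), 'wrist_force': array([-0.9018175 ,  0.41279232,  0.17937762]), 'torque': array([-0.02684815, -0.00105647,  0.00403347]), 'width': 0.9977508840523419} 0.0187
```

```bash
ls pics
```

```text
scene0.png
top0.png
wrist0.png
```

View pics/top0.png

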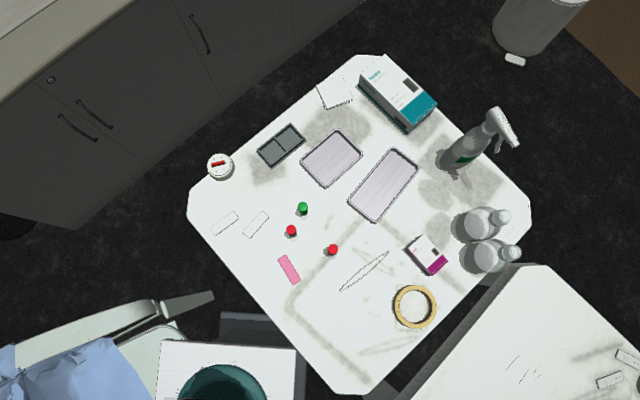

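View pics/scene0.png

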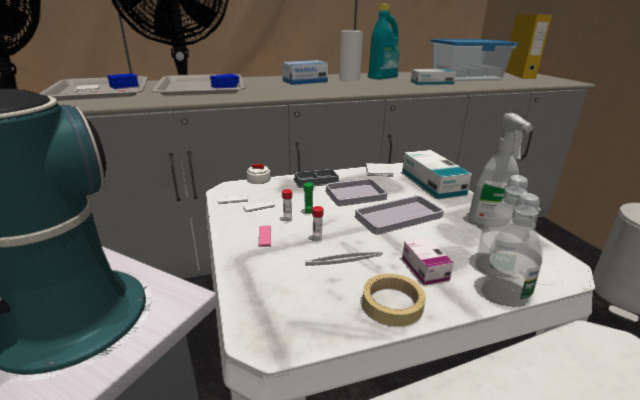

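View pics/wrist0.png

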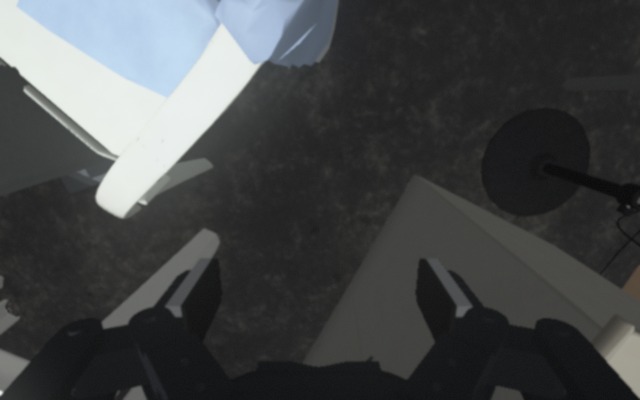

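The top view shows the timer at (220,165), the stand at (281,146), the short tray at (330,158), the long tray at (383,185) and the white cassettes at (225,222) and (256,224). The red vials are at (291,230) and (332,250), and the forceps at (364,270). The green vial at (302,208) and the pink cassette at (289,268) are the look-alikes. I'll enlarge this.

```bash
python3 - <<'E'
from h import *
d=load('top')
crop(d,180,110,320,215,5.7,'c1.png'); crop(d,200,195,340,300,5.7,'c2.png'); crop(d,310,130,450,235,5.7,'c3.png');crop(d,320,200,460,305,5.7,'c4.png')
print(onz(d,[(220,165),(281,146),(330,158),(383,185),(225,222),(256,224),(291,230),(332,250),(364,270),(289,268),(302,208)],0.0).round(3))
E
```

```text
[[ 0.583  0.062  0.   ]
 [ 0.642 -0.09   0.   ]
 [ 0.616 -0.218  0.   ]
 [ 0.552 -0.354  0.   ]
 [ 0.437  0.033  0.   ]
 [ 0.436 -0.044  0.   ]
 [ 0.426 -0.131  0.   ]
 [ 0.383 -0.233  0.   ]
 [ 0.339 -0.312 -0.   ]
 [ 0.335 -0.132  0.   ]
 [ 0.483 -0.154  0.   ]]
```

View pics/c1.png

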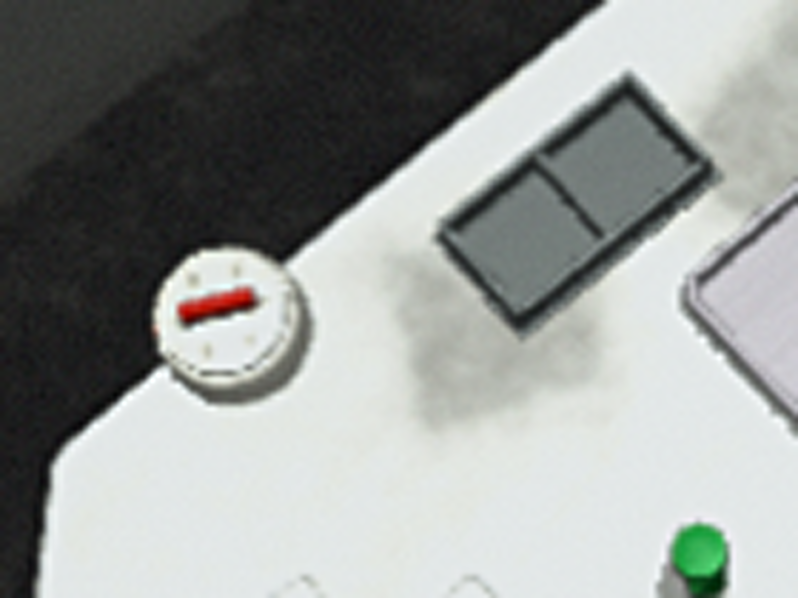

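View pics/c2.png

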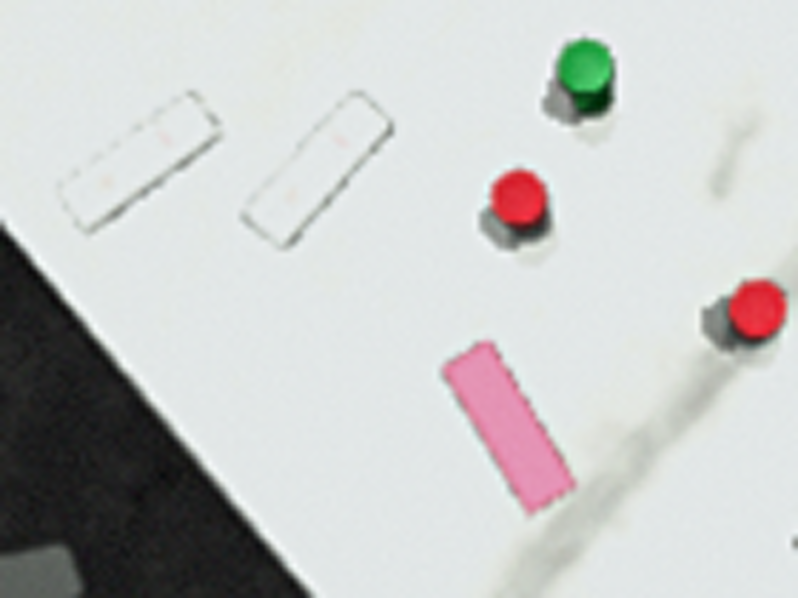

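View pics/c3.png

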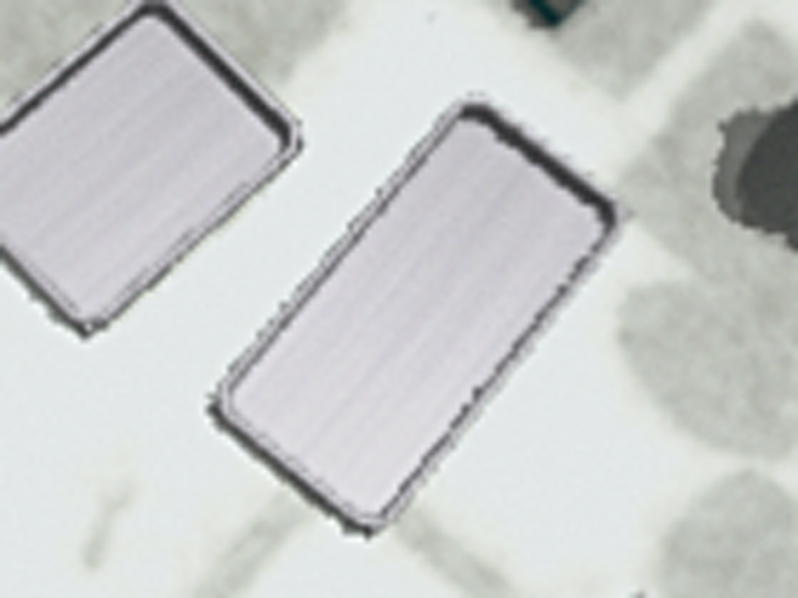

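View pics/c4.png

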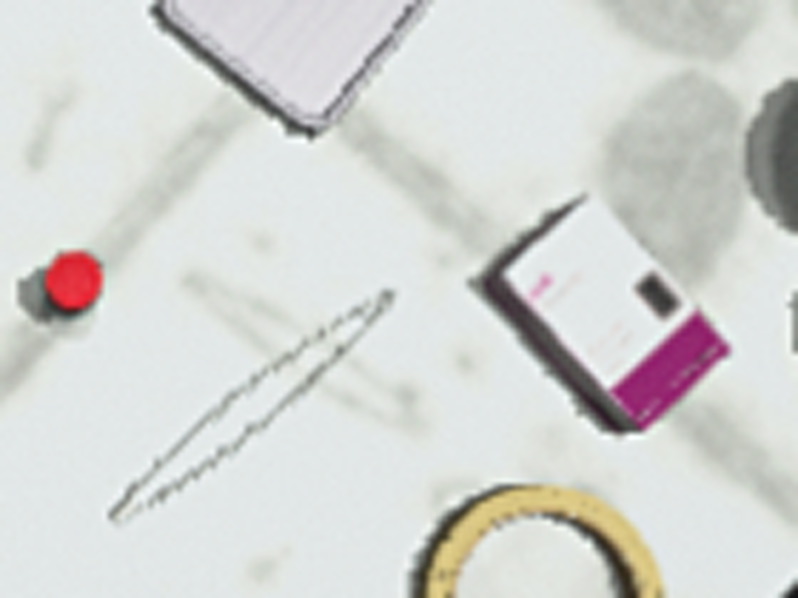

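The crops show clear corners. I'll turn them into positions and check the sizes, using depth masks as a second check.

```bash
python3 - <<'E'
from h import *
d=load('top')
def f(o,pts,z): return onz(d,[(o[0]+(x+.5)/5.7-.5,o[1]+(y+.5)/5.7-.5) for x,y in pts],z)
def show(n,P):
    s=np.linalg.norm(np.roll(P,-1,0)-P,axis=1); m=P.mean(0)
    e=[np.degrees(np.arctan2(*(np.roll(P,-1,0)-P)[i,[1,0]])) for i in range(len(P))]
    print(n,m.round(4),'sides',(s*1000).round(1),'dirs',np.round(e,1))
c1,c2,c3,c4=(180,110),(200,195),(310,130),(320,200)
show('stand',f(c1,[(630,72),(718,165),(522,325),(437,235)],.022))
print('div',f(c1,[(540,160),(602,237)],.022).round(4))
show('A',f(c2,[(58,188),(195,93),(222,130),(88,230)],.009))
show('B',f(c2,[(243,215),(358,92),(392,126),(287,244)],.009))
print('vial',f(c2,[(519,197),(757,309),(585,66)],.072).round(4))
show('long',f(c3,[(468,97),(625,213),(372,525),(215,400)],.018))
P=f(c4,[(112,517),(393,293)],.005); show('forceps',P)
print('fmid',f(c4,[(252,404)],.006).round(4), 'carton',f(c4,[(585,198),(730,348),(640,428),(490,280)],.04).round(3).tolist())
C=cloud(d); z=C[...,2]
def comp(m,name,amin=15):
    n,l,s,c=cv2.connectedComponentsWithStats(m.astype(np.uint8))
    for i in range(1,n):
        if s[i,4]>=amin:
            X=C[l==i]; r=cv2.minAreaRect((X[:,:2]*1000).astype(np.float32)); print(name,c[i].round(0),s[i,4],'zmed',np.median(X[:,2]).round(4),np.round(r[0],1),np.round(r[1],1),round(r[2],1))
roi=np.zeros(z.shape,bool); roi[120:310,190:450]=1
ok=roi&(d['range_z']>0)
comp(ok&(z>.06)&(z<.085)&(C[...,0]<.55),'vialtop')
comp(ok&(z>.012)&(z<.03),'rim',30)
comp(ok&(z>.004)&(z<.012),'flat',30)
tb=ok&(abs(z)<.003); print('table z',np.median(z[ok&(abs(z)<.01)]))
E
```

```text
stand [ 0.6382 -0.0923  0.022 ] sides [ 59.8 112.7  56.8 113.9] dirs [-135.3  134.3   46.   -44.2]
div [[ 0.6554 -0.0744  0.022 ]
 [ 0.6207 -0.1045  0.022 ]]
A [0.434  0.0322 0.009 ] sides [70.5 20.4 70.4 22.8] dirs [ -51.  -139.3  131.    41. ]
B [ 0.4345 -0.0451  0.009 ] sides [71.3 21.1 66.7 22.8] dirs [ -38.6 -131.5  142.7   60.5]
vial [[ 0.4183 -0.1354  0.072 ]
 [ 0.3794 -0.2309  0.072 ]
 [ 0.4723 -0.1581  0.072 ]]
long [ 0.5522 -0.3527  0.018 ] sides [ 85.8 181.2  85.  179.9] dirs [-125.7  142.9   53.5  -36.8]
forceps [ 0.338  -0.3117  0.005 ] sides [151.3 151.3] dirs [-49.5 130.5]
fmid [[ 0.3379 -0.3106  0.006 ]] carton [[0.427, -0.441, 0.04], [0.368, -0.501, 0.04], [0.334, -0.463, 0.04], [0.391, -0.402, 0.04]]
vialtop [302. 207.] 83 zmed 0.0709 [ 472.  -158.6] [21.5 20.4] 2.2
vialtop [290. 230.] 86 zmed 0.0716 [ 417.7 -135. ] [20.7 20.6] 4.2
vialtop [332. 249.] 89 zmed 0.0715 [ 379.3 -231.2] [22.  20.1] 2.5
rim [406. 126.] 72 zmed 0.0216 [ 710.4 -420.7] [34.2 71.4] 4.2
rim [280. 144.] 344 zmed 0.02 [642. -90.] [ 59.6 113.6] 44.5
rim [330. 156.] 345 zmed 0.0179 [ 613.4 -219.5]
[... 316 characters left out ...]
 -428.7] [54.9 98.1] 2.0
flat [287. 135.] 105 zmed 0.0054 [ 665.1 -108. ] [45.9 47.4] 43.6
flat [350. 143.] 40 zmed 0.0083 [ 658.  -263.4] [83.  5.] 45.5
flat [271. 149.] 126 zmed 0.0052 [627.  -67.5] [42.9 49.3] 42.3
flat [284. 156.] 37 zmed 0.008 [ 611.2 -101.5] [ 5.5 86.4] 42.3
flat [228. 176.] 32 zmed 0.008 [554.5  36.2] [12.1 49.6] 43.1
flat [224. 223.] 278 zmed 0.0075 [432.9  34.1] [25.1 71.4] 41.5
flat [255. 224.] 284 zmed 0.0077 [434.6 -43.2] [24.1 72. ] 52.7
flat [378. 263.] 31 zmed 0.0059 [ 354.9 -342.5] [ 2.9 73.5] 45.3
flat [289. 269.] 307 zmed 0.0077 [ 330.6 -131.8] [72.  24.4] 34.9
flat [356. 276.] 89 zmed 0.008 [ 332.7 -306.3] [ 15.6 136. ] 42.4
table z -0.00022385187531492878
```

```bash
python3 - <<'E'
from h import *
d=load('top'); crop(d,280,110,390,200,7,'c5.png')
E
```

```text
(no output)
```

View pics/c5.png

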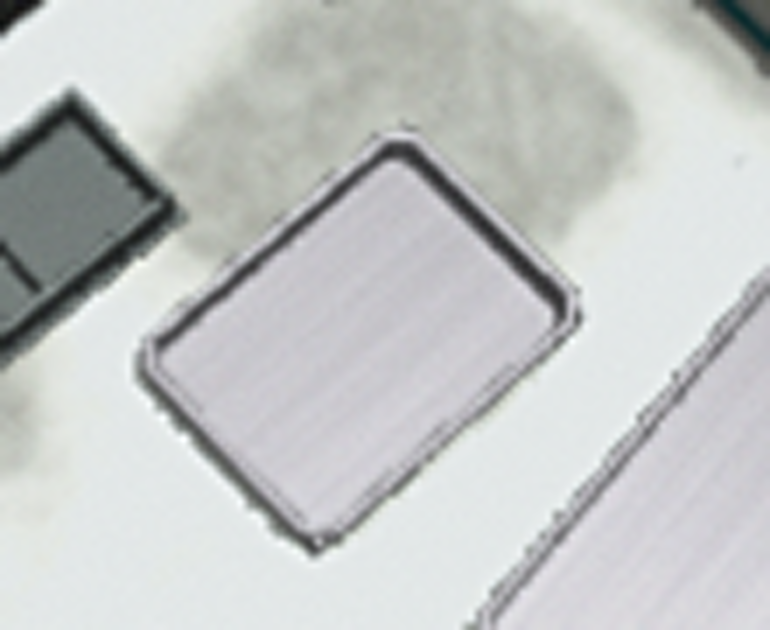

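```bash
cat > go.py <<'E'
import sys; from h import *
from scipy.spatial.transform import Rotation as R
def pose():
    s=bot.read_state(); return np.array(s['tool_pos']),R.from_rotvec(s['tcp_rot']),s
def plan(x,y,z,al=None):
    p,r,s=pose(); M=r.as_matrix(); a0=np.degrees(np.arctan2(M[1,0],M[0,0]))
    print('t',round(s['time'],2),'tcp',p.round(4),'alpha',round(a0,2),'tilt(deg)',round(np.degrees(np.arccos(-M[2,2])),2),'q6',round(s['q'][5],2),'w',round(s['width']*.0854,4))
    if al is not None and abs(al-a0)>.15:
        q=np.radians(a0-al); print('turn z',round(q,4)); M=R.from_euler('z',al,degrees=True).as_matrix()@np.diag([1,-1,-1.])
    D=M.T@(np.array([x,y,z])-p); print('shift tool',D.round(4))
if __name__=='__main__': plan(*map(float,sys.argv[1:]))
E
python3 go.py .418 -.135 .15
```

```text
t 0.15 tcp [0.2171 0.6385 0.2302] alpha 71.22 tilt(deg) 0.1 q6 -0.04 w 0.0852
shift tool [-0.6675  0.4392  0.0814]
```

Call:
arm_command:
  rows:
    - {"xyz": [-0.02, 0.03, 0], "gripper": 0.06}
    - {"xyz": [-0.03, 0.035, 0]}
    - {"xyz": [-0.03, 0.035, 0]}
    - {"xyz": [-0.03, 0.035, 0]}
    - {"xyz": [-0.03, 0.03, 0]}
    - {"xyz": [-0.03, 0.03, 0]}
    - {"xyz": [-0.035, 0.025, 0]}
    - {"xyz": [-0.035, 0.025, 0]}
    - {"xyz": [-0.035, 0.025, 0]}
    - {"xyz": [-0.035, 0.025, 0]}
    - {"xyz": [-0.035, 0.02, 0]}
    - {"xyz": [-0.035, 0.02, 0]}
  force: 25

```text
invalid input
```

```bash
python3 go.py .418 -.135 .15
```

```text
t 0.15 tcp [0.2171 0.6385 0.2302] alpha 71.22 tilt(deg) 0.1 q6 -0.04 w 0.0852
shift tool [-0.6675  0.4392  0.0814]
```

Every row probably needs all three fields, so I'll fill them in.

Call:
arm_command:
  rows:
    - {"delta_rot": [0, 0, 0], "xyz": [-0.02, 0.03, 0], "gripper": 0.06}
    - {"delta_rot": [0, 0, 0], "xyz": [-0.03, 0.035, 0], "gripper": 0.06}
    - {"delta_rot": [0, 0, 0], "xyz": [-0.03, 0.035, 0], "gripper": 0.06}
    - {"delta_rot": [0, 0, 0], "xyz": [-0.03, 0.035, 0], "gripper": 0.06}
    - {"delta_rot": [0, 0, 0], "xyz": [-0.03, 0.03, 0], "gripper": 0.06}
    - {"delta_rot": [0, 0, 0], "xyz": [-0.03, 0.03, 0], "gripper": 0.06}
    - {"delta_rot": [0, 0, 0], "xyz": [-0.035, 0.025, 0], "gripper": 0.06}
    - {"delta_rot": [0, 0, 0], "xyz": [-0.035, 0.025, 0], "gripper": 0.06}
    - {"delta_rot": [0, 0, 0], "xyz": [-0.035, 0.025, 0], "gripper": 0.06}
    - {"delta_rot": [0, 0, 0], "xyz": [-0.035, 0.025, 0], "gripper": 0.06}
    - {"delta_rot": [0, 0, 0], "xyz": [-0.035, 0.02, 0], "gripper": 0.06}
    - {"delta_rot": [0, 0, 0], "xyz": [-0.035, 0.02, 0], "gripper": 0.06}
  force: 25

```text
time: 1.35
tool_pos: [0.4121, 0.1697, 0.2311]
tcp_rot: [2.554, 1.829, -0.0]
wrist_force: [0.7, -0.5, 0.3]
width: 0.705
```

```bash
python3 go.py .418 -.135 .15
```

```text
t 1.35 tcp [0.4121 0.1697 0.2311] alpha 71.22 tilt(deg) 0.0 q6 -0.91 w 0.0602
shift tool [-0.2866  0.1037  0.0812]
```

Call:
arm_command:
  rows:
    - {"delta_rot": [0, 0, 0], "xyz": [-0.036, 0.013, 0.01], "gripper": 0.06}
    - {"delta_rot": [0, 0, 0], "xyz": [-0.036, 0.013, 0.01], "gripper": 0.06}
    - {"delta_rot": [0, 0, 0], "xyz": [-0.036, 0.013, 0.01], "gripper": 0.06}
    - {"delta_rot": [0, 0, 0], "xyz": [-0.036, 0.013, 0.01], "gripper": 0.06}
    - {"delta_rot": [0, 0, 0], "xyz": [-0.036, 0.013, 0.01], "gripper": 0.06}
    - {"delta_rot": [0, 0, 0], "xyz": [-0.036, 0.013, 0.01], "gripper": 0.06}
    - {"delta_rot": [0, 0, 0], "xyz": [-0.036, 0.013, 0.01], "gripper": 0.06}
    - {"delta_rot": [0, 0, 0], "xyz": [-0.035, 0.013, 0.01], "gripper": 0.06}
    - {"delta_rot": [0, 0, 0], "xyz": [0, 0, 0], "gripper": 0.06}
    - {"delta_rot": [0, 0, 0], "xyz": [0, 0, 0], "gripper": 0.06}

```text
time: 2.35
tool_pos: [0.4176, -0.1342, 0.1507]
tcp_rot: [-2.555, -1.825, 0.001]
wrist_force: [-0.1, 0.0, -0.6]
width: 0.698
```

```bash
python3 go.py .418 -.135 .024; python3 - <<'E'
from h import *
d=grab('wrist'); save(d['pixels'],'w1.png')
print(proj(d,[(.418,-.135,.072),(.472,-.158,.072),(.379,-.231,.072)]).round(1))
C=cloud(d); z=C[...,2]; m=(z>.066)&(z<.078)&(d['range_z']>0)
n,l,s,c=cv2.connectedComponentsWithStats(m.astype(np.uint8))
for i in range(1,n):
    if s[i,4]>100: print(c[i].round(),s[i,4],cv2.minAreaRect((C[l==i][:,:2]*1000).astype(np.float32)), np.median(d['pixels'][l==i],0))
E
```

```text
t 2.35 tcp [ 0.4176 -0.1342  0.1507] alpha 71.07 tilt(deg) 0.09 q6 -1.61 w 0.0596
shift tool [-0.0007  0.0009  0.1267]
[[317.4 209.7]
 [311.8 284.2]
 [168.  201.9]]
[170. 201.] 891 ((379.2811279296875, -230.7727813720703), (22.7263240814209, 22.863353729248047), 61.18290710449219) [103.  44.  45.]
[319. 209.] 834 ((418.9076232910156, -134.52903747558594), (21.724695205688477, 22.872608184814453), 71.66195678710938) [54. 34. 34.]
[313. 282.] 703 ((472.08935546875, -157.49960327148438), (21.97890281677246, 21.69405746459961), 72.93229675292969) [46. 81. 51.]
```

View pics/w1.png

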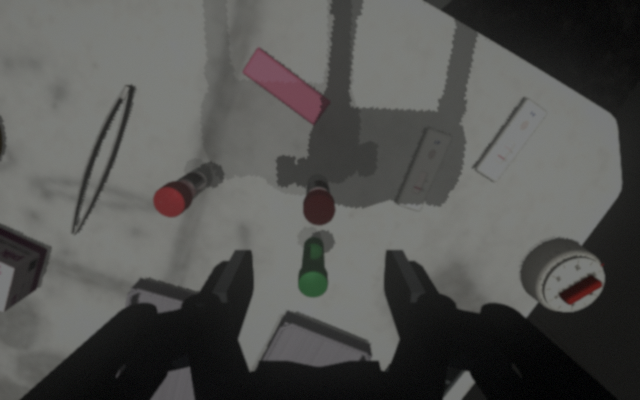

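The wrist view shows vial 1 at (319,209) and the green look-alike at (313,282). Its depth puts vial 1 at (0.419,-0.135), which matches the top view, so I'm descending.

Call:
arm_command:
  rows:
    - {"delta_rot": [0, 0, 0], "xyz": [0, 0.001, 0.02], "gripper": 0.05}
    - {"delta_rot": [0, 0, 0], "xyz": [0, 0, 0.02], "gripper": 0.05}
    - {"delta_rot": [0, 0, 0], "xyz": [0, 0, 0.02], "gripper": 0.05}
    - {"delta_rot": [0, 0, 0], "xyz": [0, 0, 0.02], "gripper": 0.05}
    - {"delta_rot": [0, 0, 0], "xyz": [0, 0, 0.02], "gripper": 0.05}
    - {"delta_rot": [0, 0, 0], "xyz": [0, 0, 0.02], "gripper": 0.05}
    - {"delta_rot": [0, 0, 0], "xyz": [0, 0, 0.0065], "gripper": 0.05}
    - {"delta_rot": [0, 0, 0], "xyz": [0, 0, 0], "gripper": 0.04}
    - {"delta_rot": [0, 0, 0], "xyz": [0, 0, 0], "gripper": 0.03}
    - {"delta_rot": [0, 0, 0], "xyz": [0, 0, 0], "gripper": 0.025}
    - {"delta_rot": [0, 0, 0], "xyz": [0, 0, 0], "gripper": 0.02}
    - {"delta_rot": [0, 0, 0], "xyz": [0, 0, 0], "gripper": 0.012}
  force: 25

```text
time: 3.6
tool_pos: [0.4204, -0.1345, 0.026]
tcp_rot: [2.553, 1.828, 0.002]
wrist_force: [0.5, -0.0, 4.0]
width: 0.248
```

Call:
arm_command:
  rows:
    - {"delta_rot": [0, 0, 0], "xyz": [0, 0, 0], "gripper": 0.01}
    - {"delta_rot": [0, 0, 0], "xyz": [0, 0, 0], "gripper": 0.01}
    - {"delta_rot": [0, 0, 0], "xyz": [0, 0, -0.02], "gripper": 0.01}
    - {"delta_rot": [0, 0, 0], "xyz": [0, 0, -0.03], "gripper": 0.01}
    - {"delta_rot": [0, 0, 0], "xyz": [0, 0, -0.03], "gripper": 0.01}
    - {"delta_rot": [0, 0, 0], "xyz": [0, 0, -0.03], "gripper": 0.01}
    - {"delta_rot": [0, 0, 0], "xyz": [0, 0, 0], "gripper": 0.01}

```text
time: 4.3
tool_pos: [0.4224, -0.1355, 0.1393]
tcp_rot: [2.548, 1.825, 0.008]
wrist_force: [0.9, 0.5, 0.6]
width: 0.25
```

```bash
python3 go.py .659 -.1095 .135; python3 - <<'E'
from h import *
d=grab('wrist'); save(d['pixels'],'w2.png'); d=grab('scene');save(d['pixels'],'s2.png')
E
```

```text
t 4.3 tcp [ 0.4224 -0.1355  0.1393] alpha 71.2 tilt(deg) 0.51 q6 -1.61 w 0.0214
shift tool [0.1008 0.2156 0.0062]
```

View pics/s2.png

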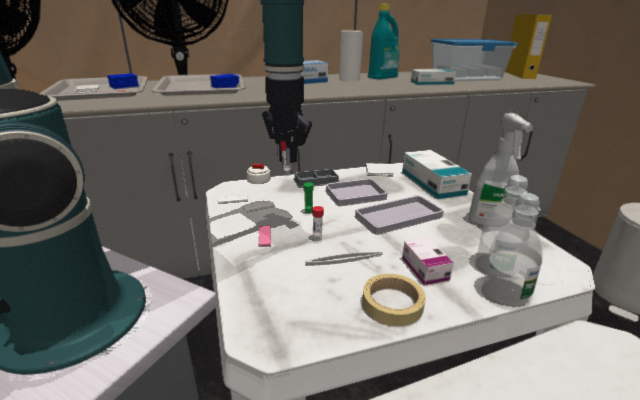

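View pics/w2.png

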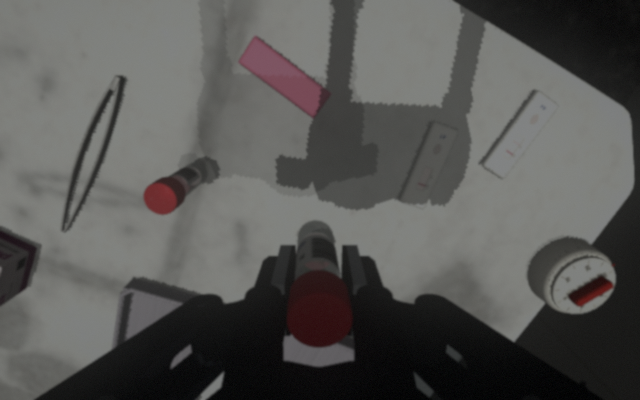

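Vial 1 is held upright at (318,290) in the wrist view. I'm carrying it over the bay.

Call:
arm_command:
  rows:
    - {"delta_rot": [0, 0, 0], "xyz": [0.006, 0.015, 0], "gripper": 0.01}
    - {"delta_rot": [0, 0, 0], "xyz": [0.012, 0.025, 0], "gripper": 0.01}
    - {"delta_rot": [0, 0, 0], "xyz": [0.014, 0.03, 0], "gripper": 0.01}
    - {"delta_rot": [0, 0, 0], "xyz": [0.014, 0.03, 0], "gripper": 0.01}
    - {"delta_rot": [0, 0, 0], "xyz": [0.014, 0.03, 0], "gripper": 0.01}
    - {"delta_rot": [0, 0, 0], "xyz": [0.014, 0.03, 0], "gripper": 0.01}
    - {"delta_rot": [0, 0, 0], "xyz": [0.014, 0.03, 0], "gripper": 0.01}
    - {"delta_rot": [0, 0, 0], "xyz": [0.0088, 0.0176, 0], "gripper": 0.01}
    - {"delta_rot": [0, 0, 0], "xyz": [0.004, 0.008, 0], "gripper": 0.01}
    - {"delta_rot": [0, 0, 0], "xyz": [0, 0, 0], "gripper": 0.01}
    - {"delta_rot": [0, 0, 0], "xyz": [0, 0, 0], "gripper": 0.01}

```text
time: 5.5
tool_pos: [0.654, -0.108, 0.1333]
tcp_rot: [-2.552, -1.828, 0.004]
wrist_force: [-0.4, 0.2, -0.4]
width: 0.251
```

```bash
python3 go.py .659 -.1095 .031; python3 - <<'E'
from h import *
d=grab('top'); crop(d,180,90,340,210,5,'t3.png')
d=grab('wrist'); save(d['pixels'],'w3.png')
E
```

```text
t 5.5 tcp [ 0.654  -0.108   0.1333] alpha 71.22 tilt(deg) 0.18 q6 -1.44 w 0.0214
shift tool [0.0003 0.0055 0.1023]
```

View pics/w3.png

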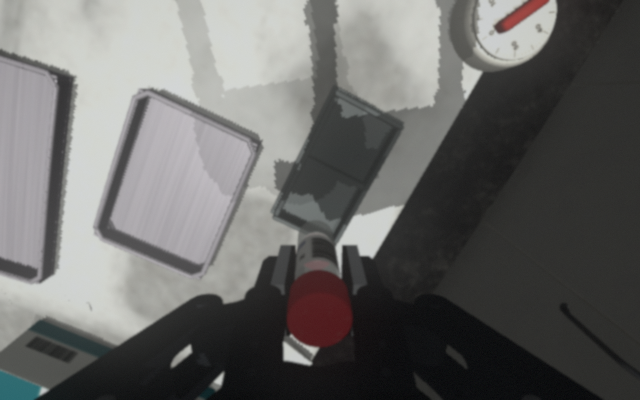

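The wrist view shows the stand from (335,88) and (402,125) to (275,213), with the divider from (304,156) to (366,186). I'll cross-check the stand and the short tray from here.

```bash
python3 - <<'E'
from h import *
d=load('wrist')
P=onz(d,[(335,88),(402,125),(304,156),(366,186),(275,213)],.022);print(P.round(4).tolist())
C=cloud(d);z=C[...,2];ok=d['range_z']>0
for nm,m in [('stand',(z>.015)&(z<.03)),('floor',(z>.002)&(z<.007))]:
    n,l,s,c=cv2.connectedComponentsWithStats((m&ok).astype(np.uint8))
    for i in range(1,n):
        if s[i,4]>250: print(nm,c[i].round(),s[i,4],np.round(sum([list(x) if hasattr(x,'__len__') else [x] for x in cv2.minAreaRect((C[l==i][:,:2]*1000).astype(np.float32))],[]),1))
E
```

```text
[[0.5816, -0.0709, 0.022], [0.6224, -0.0319, 0.022], [0.6209, -0.1084, 0.022], [0.6586, -0.0706, 0.022], [0.6566, -0.1457, 0.022]]
stand [480.  41.] 1512 [587.6  44.   64.2  30.8  45.8]
stand [ 40. 168.] 1962 [ 567.6 -331.9   46.4  189.6   55.1]
stand [169. 181.] 3379 [ 613.7 -219.9  101.8  136.1   45.4]
stand [340. 164.] 2548 [642.1 -90.   58.1 112.1  44.2]
stand [ 56. 347.] 1070 [ 716.3 -389.3   72.5    4.2   45.1]
floor [ 23. 124.] 2235 [ 529.1 -323.9   43.5  102.4   53.6]
floor [ 59. 173.] 779 [ 578.7 -318.1    4.2  185.6   53.7]
floor [171. 183.] 6029 [ 614.8 -222.3   92.4  124.5   45.2]
floor [351. 140.] 3850 [624.1 -70.2  50.7  50.5  44.1]
floor [295. 165.] 274 [ 628.8 -120.3    3.1   92.8   44.3]
floor [319. 197.] 2963 [ 662.6 -110.5   49.8   47.8   44.3]
floor [ 20. 227.] 1420 [ 597.8 -371.5   39.6   89.1   55. ]
floor [ 73. 337.] 330 [ 717.8 -388.2   75.7    4.5   44.8]
```

Depth gives the stand centre at (0.642,-0.090) and the bays at (0.662,-0.110) and (0.624,-0.070). I'm lowering vial 1.

Call:
arm_command:
  rows:
    - {"delta_rot": [0, 0, 0], "xyz": [0.0007, 0.005, 0], "gripper": 0.01}
    - {"delta_rot": [0, 0, 0], "xyz": [0, 0.003, 0.01], "gripper": 0.01}
    - {"delta_rot": [0, 0, 0], "xyz": [0, 0, 0.015], "gripper": 0.01}
    - {"delta_rot": [0, 0, 0], "xyz": [0, 0, 0.015], "gripper": 0.01}
    - {"delta_rot": [0, 0, 0], "xyz": [0, 0, 0.015], "gripper": 0.01}
    - {"delta_rot": [0, 0, 0], "xyz": [0, 0, 0.015], "gripper": 0.01}
    - {"delta_rot": [0, 0, 0], "xyz": [0, 0, 0.015], "gripper": 0.01}
    - {"delta_rot": [0, 0, 0], "xyz": [0, 0, 0.01], "gripper": 0.01}
    - {"delta_rot": [0, 0, 0], "xyz": [0, 0, 0.004], "gripper": 0.01}
    - {"delta_rot": [0, 0, 0], "xyz": [0, 0, 0], "gripper": 0.01}
    - {"delta_rot": [0, 0, 0], "xyz": [0, 0, 0], "gripper": 0.01}

```text
time: 6.7
tool_pos: [0.6641, -0.1101, 0.0364]
tcp_rot: [2.553, 1.829, 0.001]
wrist_force: [-1.0, 0.2, 1.0]
width: 0.255
```

```bash
python3 go.py .662 -.110 .0305
```

```text
t 6.7 tcp [ 0.6641 -0.1101  0.0364] alpha 71.22 tilt(deg) 0.06 q6 -1.44 w 0.0217
shift tool [-0.0006 -0.0021  0.0059]
```

Call:
arm_command:
  rows:
    - {"delta_rot": [0, 0, 0], "xyz": [0, -0.001, 0.002], "gripper": 0.01}
    - {"delta_rot": [0, 0, 0], "xyz": [0, -0.001, 0.002], "gripper": 0.01}
    - {"delta_rot": [0, 0, 0], "xyz": [0, 0, 0.0015], "gripper": 0.01}
    - {"delta_rot": [0, 0, 0], "xyz": [0, 0, 0], "gripper": 0.01}
    - {"delta_rot": [0, 0, 0], "xyz": [0, 0, 0], "gripper": 0.022}
    - {"delta_rot": [0, 0, 0], "xyz": [0, 0, 0], "gripper": 0.026}
    - {"delta_rot": [0, 0, 0], "xyz": [0, 0, 0], "gripper": 0.032}
    - {"delta_rot": [0, 0, 0], "xyz": [0, 0, 0], "gripper": 0.042}
    - {"delta_rot": [0, 0, 0], "xyz": [0, 0, 0], "gripper": 0.042}
    - {"delta_rot": [0, 0, 0], "xyz": [0, 0, 0], "gripper": 0.042}

```text
time: 7.7
tool_pos: [0.6616, -0.1094, 0.0303]
tcp_rot: [2.554, 1.829, -0.0]
wrist_force: [-0.4, -0.4, 0.2]
width: 0.491
```

```bash
python3 go.py .662 -.110 .15; python3 - <<'E'
from h import *
d=grab('wrist'); save(d['pixels'],'w4.png')
E
```

```text
t 7.7 tcp [ 0.6616 -0.1094  0.0303] alpha 71.22 tilt(deg) 0.0 q6 -1.44 w 0.0419
shift tool [-0.0005  0.0006 -0.1197]
```

View pics/w4.png

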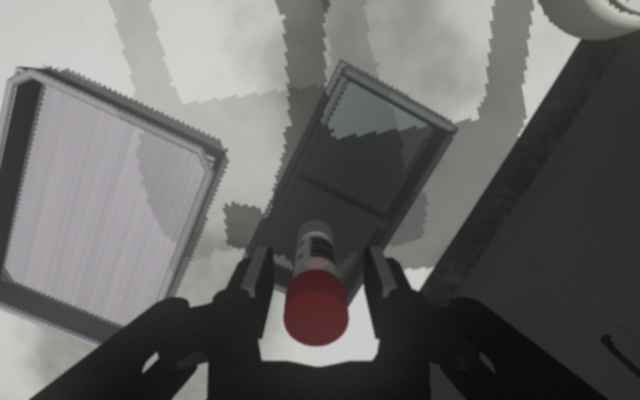

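Vial 1 stands free in its bay at (316,290). I'm going up and over to vial 2.

Call:
arm_command:
  rows:
    - {"delta_rot": [0, 0, 0], "xyz": [0, 0, -0.015], "gripper": 0.045}
    - {"delta_rot": [0, 0, 0], "xyz": [0, 0, -0.03], "gripper": 0.045}
    - {"delta_rot": [0, 0, 0], "xyz": [0, 0, -0.04], "gripper": 0.045}
    - {"delta_rot": [0, 0, 0], "xyz": [0, 0, -0.035], "gripper": 0.05}
    - {"delta_rot": [0, 0, 0], "xyz": [-0.025, -0.029, 0], "gripper": 0.05}
    - {"delta_rot": [0, 0, 0], "xyz": [-0.03, -0.033, 0], "gripper": 0.05}
    - {"delta_rot": [0, 0, 0], "xyz": [-0.03, -0.033, 0], "gripper": 0.05}
    - {"delta_rot": [0, 0, 0], "xyz": [-0.03, -0.033, 0], "gripper": 0.05}
    - {"delta_rot": [0, 0, 0], "xyz": [-0.03, -0.033, 0], "gripper": 0.05}
    - {"delta_rot": [0, 0, 0], "xyz": [-0.03, -0.033, 0], "gripper": 0.05}
    - {"delta_rot": [0, 0, 0], "xyz": [-0.03, -0.033, 0], "gripper": 0.05}
    - {"delta_rot": [0, 0, 0], "xyz": [0, 0, 0], "gripper": 0.05}

```text
time: 8.95
tool_pos: [0.3766, -0.2313, 0.1508]
tcp_rot: [-2.557, -1.824, 0.003]
wrist_force: [-0.1, 0.7, 0.5]
width: 0.582
```

```bash
python3 - <<'E'
from h import *
d=grab('top'); crop(d,180,90,340,210,5,'t5.png')
d=grab('wrist')
C=cloud(d); z=C[...,2]; m=(z>.066)&(z<.078)&(d['range_z']>0)
n,l,s,c=cv2.connectedComponentsWithStats(m.astype(np.uint8))
for i in range(1,n):
    if s[i,4]>100: print(c[i].round(),s[i,4],cv2.minAreaRect((C[l==i][:,:2]*1000).astype(np.float32)), np.median(d['pixels'][l==i],0))
E
python3 go.py .3794 -.231 .024
```

```text
[318. 207.] 833 ((379.5567321777344, -231.26260375976562), (21.75654411315918, 23.060806274414062), 70.65492248535156) [55. 35. 34.]
[449. 287.] 699 ((472.5948181152344, -157.55419921875), (23.79286766052246, 22.250011444091797), 27.18814468383789) [39. 77. 45.]
[ 14. 383.] 532 ((444.9186706542969, -537.0276489257812), (37.55146026611328, 7.494729518890381), 14.726884841918945) [75.5 76.5 75. ]
t 9.05 tcp [ 0.3807 -0.231   0.1515] alpha 71.08 tilt(deg) 0.15 q6 -1.84 w 0.0496
shift tool [-0.0004 -0.0015  0.1275]
```

View pics/t5.png

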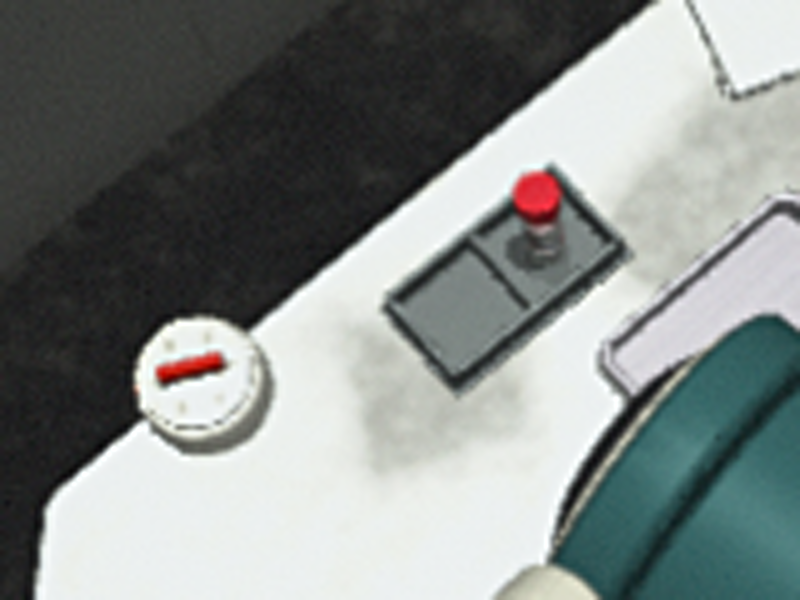

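Vial 1 stands upright in the right bay at (540,215). Vial 2 measures (0.3796,-0.231), so I'm descending on it.

Call:
arm_command:
  rows:
    - {"delta_rot": [0, 0, 0], "xyz": [0, -0.001, 0.02], "gripper": 0.05}
    - {"delta_rot": [0, 0, 0], "xyz": [0, 0, 0.02], "gripper": 0.05}
    - {"delta_rot": [0, 0, 0], "xyz": [0, 0, 0.02], "gripper": 0.05}
    - {"delta_rot": [0, 0, 0], "xyz": [0, 0, 0.02], "gripper": 0.05}
    - {"delta_rot": [0, 0, 0], "xyz": [0, 0, 0.02], "gripper": 0.05}
    - {"delta_rot": [0, 0, 0], "xyz": [0, 0, 0.02], "gripper": 0.05}
    - {"delta_rot": [0, 0, 0], "xyz": [0, 0, 0.007], "gripper": 0.05}
    - {"delta_rot": [0, 0, 0], "xyz": [0, 0, 0], "gripper": 0.04}
    - {"delta_rot": [0, 0, 0], "xyz": [0, 0, 0], "gripper": 0.03}
    - {"delta_rot": [0, 0, 0], "xyz": [0, 0, 0], "gripper": 0.025}
    - {"delta_rot": [0, 0, 0], "xyz": [0, 0, 0], "gripper": 0.02}
    - {"delta_rot": [0, 0, 0], "xyz": [0, 0, 0], "gripper": 0.01}
  force: 25

```text
time: 10.25
tool_pos: [0.3808, -0.2307, 0.0245]
tcp_rot: [2.552, 1.828, 0.002]
wrist_force: [0.5, 0.0, 3.9]
width: 0.252
```

Call:
arm_command:
  rows:
    - {"delta_rot": [0, 0, 0], "xyz": [0, 0, 0], "gripper": 0.01}
    - {"delta_rot": [0, 0, 0], "xyz": [0, 0, 0], "gripper": 0.01}
    - {"delta_rot": [0, 0, 0], "xyz": [0, 0, -0.02], "gripper": 0.01}
    - {"delta_rot": [0, 0, 0], "xyz": [0, 0, -0.03], "gripper": 0.01}
    - {"delta_rot": [0, 0, 0], "xyz": [0, 0, -0.03], "gripper": 0.01}
    - {"delta_rot": [0, 0, 0], "xyz": [0, 0, -0.03], "gripper": 0.01}
    - {"delta_rot": [0, 0, 0], "xyz": [0, 0, 0], "gripper": 0.01}

```text
time: 10.95
tool_pos: [0.3825, -0.232, 0.1378]
tcp_rot: [2.548, 1.824, 0.005]
wrist_force: [0.5, -0.7, 0.0]
width: 0.251
```

```bash
python3 go.py .624 -.0705 .14; python3 - <<'E'
from h import *
d=grab('wrist'); save(d['pixels'],'w6.png')
E
```

```text
t 10.95 tcp [ 0.3825 -0.232   0.1378] alpha 71.21 tilt(deg) 0.5 q6 -1.84 w 0.0214
shift tool [ 0.2307  0.1766 -0.0013]
```

View pics/w6.png

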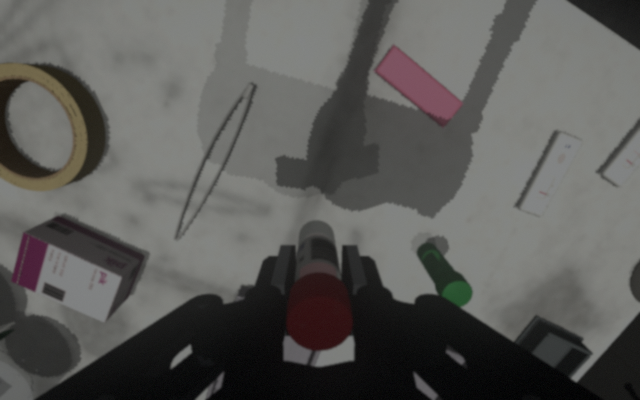

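Vial 2 is held upright at (318,290). I'm carrying it to the left bay.

Call:
arm_command:
  rows:
    - {"delta_rot": [0, 0, 0], "xyz": [0.012, 0.009, 0], "gripper": 0.01}
    - {"delta_rot": [0, 0, 0], "xyz": [0.024, 0.018, 0], "gripper": 0.01}
    - {"delta_rot": [0, 0, 0], "xyz": [0.028, 0.022, 0], "gripper": 0.01}
    - {"delta_rot": [0, 0, 0], "xyz": [0.028, 0.022, 0], "gripper": 0.01}
    - {"delta_rot": [0, 0, 0], "xyz": [0.028, 0.022, 0], "gripper": 0.01}
    - {"delta_rot": [0, 0, 0], "xyz": [0.028, 0.022, 0], "gripper": 0.01}
    - {"delta_rot": [0, 0, 0], "xyz": [0.028, 0.022, 0], "gripper": 0.01}
    - {"delta_rot": [0, 0, 0], "xyz": [0.028, 0.02, 0], "gripper": 0.01}
    - {"delta_rot": [0, 0, 0], "xyz": [0.018, 0.013, 0], "gripper": 0.01}
    - {"delta_rot": [0, 0, 0], "xyz": [0.008, 0.006, 0], "gripper": 0.01}
    - {"delta_rot": [0, 0, 0], "xyz": [0, 0, 0], "gripper": 0.01}
    - {"delta_rot": [0, 0, 0], "xyz": [0, 0, 0], "gripper": 0.01}

```text
time: 12.2
tool_pos: [0.619, -0.0693, 0.132]
tcp_rot: [-2.553, -1.828, 0.004]
wrist_force: [0.0, 0.4, -0.5]
width: 0.249
```

```bash
python3 go.py .624 -.0705 .029
```

```text
t 12.2 tcp [ 0.619  -0.0693  0.132 ] alpha 71.22 tilt(deg) 0.16 q6 -1.39 w 0.0213
shift tool [0.0006 0.0054 0.103 ]
```

Call:
arm_command:
  rows:
    - {"delta_rot": [0, 0, 0], "xyz": [0, 0.004, 0.005], "gripper": 0.01}
    - {"delta_rot": [0, 0, 0], "xyz": [0, 0, 0.01], "gripper": 0.01}
    - {"delta_rot": [0, 0, 0], "xyz": [0, 0, 0.015], "gripper": 0.01}
    - {"delta_rot": [0, 0, 0], "xyz": [0, 0, 0.015], "gripper": 0.01}
    - {"delta_rot": [0, 0, 0], "xyz": [0, 0, 0.015], "gripper": 0.01}
    - {"delta_rot": [0, 0, 0], "xyz": [0, 0, 0.015], "gripper": 0.01}
    - {"delta_rot": [0, 0, 0], "xyz": [0, 0, 0.015], "gripper": 0.01}
    - {"delta_rot": [0, 0, 0], "xyz": [0, 0, 0.008], "gripper": 0.01}
    - {"delta_rot": [0, 0, 0], "xyz": [0, 0, 0.002], "gripper": 0.01}
    - {"delta_rot": [0, 0, 0], "xyz": [0, 0, 0], "gripper": 0.01}
    - {"delta_rot": [0, 0, 0], "xyz": [0, 0, 0], "gripper": 0.01}

```text
time: 13.3
tool_pos: [0.625, -0.0703, 0.0341]
tcp_rot: [2.553, 1.829, 0.002]
wrist_force: [-0.3, 0.4, 0.1]
width: 0.251
```

```bash
python3 go.py .624 -.0705 .029
```

```text
t 13.3 tcp [ 0.625  -0.0703  0.0341] alpha 71.22 tilt(deg) 0.08 q6 -1.39 w 0.0214
shift tool [-0.0005 -0.0009  0.0051]
```

Call:
arm_command:
  rows:
    - {"delta_rot": [0, 0, 0], "xyz": [0, 0, 0.002], "gripper": 0.01}
    - {"delta_rot": [0, 0, 0], "xyz": [0, 0, 0.0015], "gripper": 0.01}
    - {"delta_rot": [0, 0, 0], "xyz": [0, 0, 0.001], "gripper": 0.01}
    - {"delta_rot": [0, 0, 0], "xyz": [0, 0, 0], "gripper": 0.01}
    - {"delta_rot": [0, 0, 0], "xyz": [0, 0, 0], "gripper": 0.022}
    - {"delta_rot": [0, 0, 0], "xyz": [0, 0, 0], "gripper": 0.026}
    - {"delta_rot": [0, 0, 0], "xyz": [0, 0, 0], "gripper": 0.032}
    - {"delta_rot": [0, 0, 0], "xyz": [0, 0, 0], "gripper": 0.042}
    - {"delta_rot": [0, 0, 0], "xyz": [0, 0, 0], "gripper": 0.042}
    - {"delta_rot": [0, 0, 0], "xyz": [0, 0, -0.01], "gripper": 0.042}
    - {"delta_rot": [0, 0, 0], "xyz": [0, 0, -0.03], "gripper": 0.042}
    - {"delta_rot": [0, 0, 0], "xyz": [0, 0, -0.04], "gripper": 0.042}

```text
time: 14.5
tool_pos: [0.6221, -0.0699, 0.1077]
tcp_rot: [-2.551, -1.827, 0.006]
wrist_force: [0.7, -0.5, 0.1]
width: 0.494
```

Call:
arm_command:
  rows:
    - {"delta_rot": [0, 0, 0], "xyz": [0, 0, -0.03], "gripper": 0.042}
    - {"delta_rot": [0, 0, 0], "xyz": [0, 0, 0], "gripper": 0.042}

```text
time: 14.7
tool_pos: [0.6287, -0.0709, 0.1461]
tcp_rot: [2.547, 1.824, 0.013]
wrist_force: [1.0, -0.3, 0.3]
width: 0.495
```

```bash
python3 go.py .4337 .0337 .12 41.5;  python3 go.py .4345 -.0437 .12 52.7
```

```text
t 14.7 tcp [ 0.6287 -0.0709  0.1461] alpha 71.22 tilt(deg) 0.67 q6 -1.39 w 0.0423
turn z 0.5187
shift tool [-0.0767 -0.2075  0.0261]
t 14.7 tcp [ 0.6287 -0.0709  0.1461] alpha 71.22 tilt(deg) 0.67 q6 -1.39 w 0.0423
turn z 0.3233
shift tool [-0.096  -0.1709  0.0261]
```

Call:
arm_command:
  rows:
    - {"delta_rot": [0, 0, 0.13], "xyz": [0, 0, 0], "gripper": 0.045}
    - {"delta_rot": [0, 0, 0.13], "xyz": [0, 0, 0], "gripper": 0.045}
    - {"delta_rot": [0, 0, 0.13], "xyz": [0, 0, 0], "gripper": 0.045}
    - {"delta_rot": [0, 0, 0.13], "xyz": [0, 0, 0], "gripper": 0.045}
    - {"delta_rot": [0, 0, 0], "xyz": [-0.013, -0.034, 0], "gripper": 0.045}
    - {"delta_rot": [0, 0, 0], "xyz": [-0.013, -0.034, 0], "gripper": 0.045}
    - {"delta_rot": [0, 0, 0], "xyz": [-0.013, -0.034, 0], "gripper": 0.045}
    - {"delta_rot": [0, 0, 0], "xyz": [-0.013, -0.034, 0], "gripper": 0.045}
    - {"delta_rot": [0, 0, 0], "xyz": [-0.013, -0.034, 0], "gripper": 0.045}
    - {"delta_rot": [0, 0, 0], "xyz": [-0.013, -0.034, 0], "gripper": 0.045}
    - {"delta_rot": [0, 0, 0], "xyz": [0, 0, 0], "gripper": 0.045}
    - {"delta_rot": [0, 0, 0], "xyz": [0, 0, 0], "gripper": 0.045}

```text
time: 15.9
tool_pos: [0.4303, 0.0314, 0.1388]
tcp_rot: [2.938, 1.113, 0.001]
wrist_force: [-0.4, -0.6, -0.9]
width: 0.529
```

```bash
cat > flat.py <<'E'
from h import *
def flats(d,z0=.004,z1=.0125,amin=400):
    C=cloud(d); z=C[...,2]; m=(z>z0)&(z<z1)&(d['range_z']>0)
    n,l,s,c=cv2.connectedComponentsWithStats(m.astype(np.uint8))
    for i in range(1,n):
        if s[i,4]>amin:
            r=cv2.minAreaRect((C[l==i][:,:2]*1000).astype(np.float32)); print(c[i].round(),s[i,4],'z',np.median(C[l==i][:,2]).round(4),np.round(r[0],1),np.round(r[1],1),round(r[2],1), np.median(d['pixels'][l==i],0))
E
python3 - <<'E'
from flat import *
d=grab('wrist'); save(d['pixels'],'w7.png'); flats(d)
d=grab('top'); crop(d,180,90,340,210,5,'t7.png')
E
python3 go.py .4337 .0337 .003 41.5
```

```text
[324. 186.] 2318 z 0.0078 [434.3  34.7] [24.1 72.2] 40.2 [96. 96. 93.]
[268. 245.] 1485 z 0.0078 [435.3 -43.2] [24.4 72.6] 52.3 [172. 173. 168.]
[118. 248.] 1951 z 0.0078 [ 331.4 -131.2] [71.9 25.1] 35.2 [174. 114. 132.]
[439. 249.] 413 z 0.0082 [556.2  60.8] [66.8 29.7] 78.6 [83. 83. 79.]
[ 30. 346.] 912 z 0.0069 [ 323.  -294.1] [ 19.6 108.2] 39.5 [84. 85. 82.]
t 16.0 tcp [0.4318 0.0309 0.1392] alpha 41.42 tilt(deg) 0.09 q6 -0.71 w 0.0451
shift tool [ 0.0031 -0.001   0.1362]
```

View pics/w7.png

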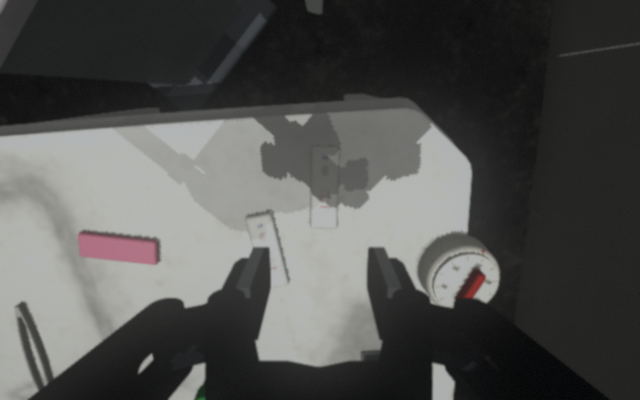

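View pics/t7.png

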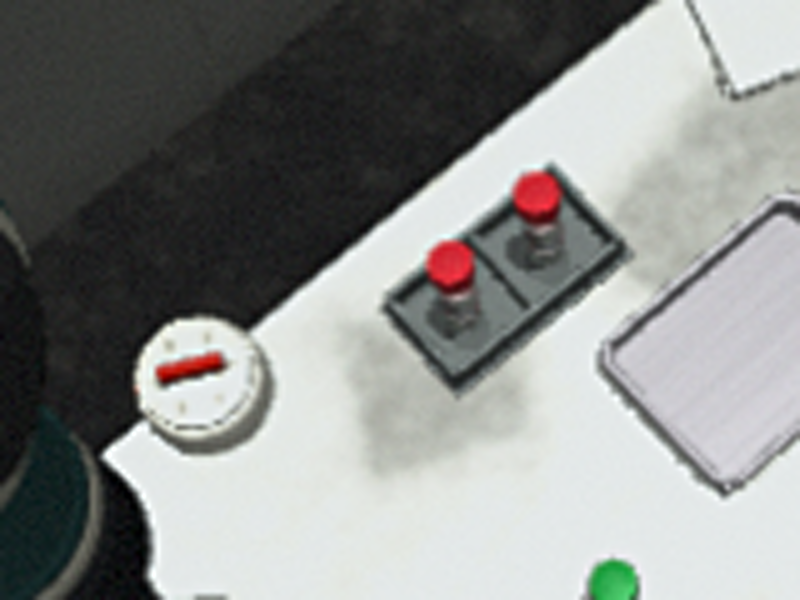

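Both vials stand upright in their bays, at (450,285) and (538,215). Cassette A at (324,186) measures (0.434,0.034) with its width axis at about 41°, so I'm descending.

Call:
arm_command:
  rows:
    - {"delta_rot": [0, 0, 0], "xyz": [0.0035, 0, 0.02], "gripper": 0.045}
    - {"delta_rot": [0, 0, 0], "xyz": [0, 0, 0.03], "gripper": 0.045}
    - {"delta_rot": [0, 0, 0], "xyz": [0, 0, 0.03], "gripper": 0.045}
    - {"delta_rot": [0, 0, 0], "xyz": [0, 0, 0.03], "gripper": 0.045}
    - {"delta_rot": [0, 0, 0], "xyz": [0, 0, 0.015], "gripper": 0.04}
    - {"delta_rot": [0, 0, 0], "xyz": [0, 0, 0.005], "gripper": 0.04}
    - {"delta_rot": [0, 0, 0], "xyz": [0, 0, 0], "gripper": 0.04}
    - {"delta_rot": [0, 0, 0], "xyz": [0, 0, 0], "gripper": 0.04}

```text
time: 16.8
tool_pos: [0.4348, 0.0332, 0.0096]
tcp_rot: [2.938, 1.11, 0.002]
wrist_force: [1.1, -0.6, -0.0]
width: 0.47
```

```bash
python3 go.py .434 .034 .002 41.5;python3 - <<'E'
from h import *
d=grab('wrist'); crop(d,200,120,440,300,3.3,'w8.png')
E
```

```text
t 16.8 tcp [0.4348 0.0332 0.0096] alpha 41.4 tilt(deg) 0.09 q6 -0.7 w 0.0401
shift tool [-0.0001 -0.0011  0.0076]
```

View pics/w8.png

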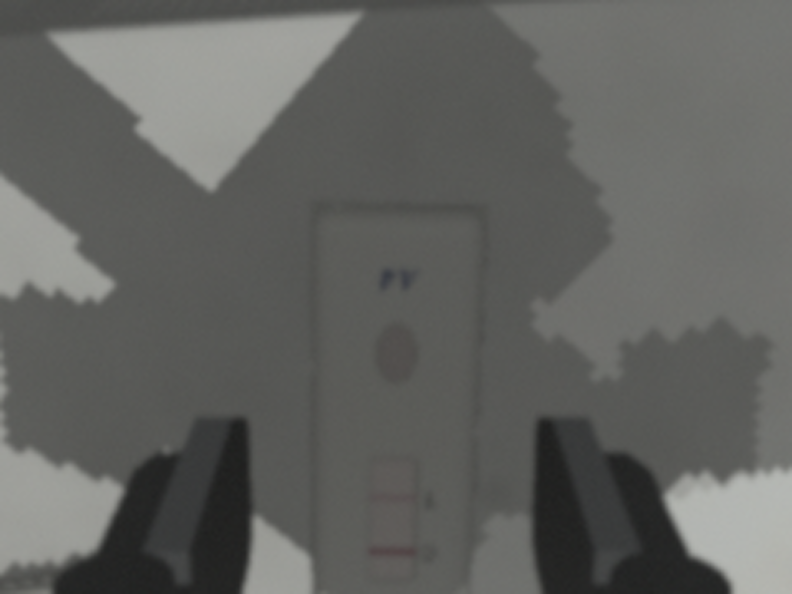

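The cassette is centred between the pads and parallel to them. I'm lowering and gripping.

Call:
arm_command:
  rows:
    - {"delta_rot": [0, 0, 0], "xyz": [0, -0.001, 0.004], "gripper": 0.04}
    - {"delta_rot": [0, 0, 0], "xyz": [0, 0, 0.003], "gripper": 0.036}
    - {"delta_rot": [0, 0, 0], "xyz": [0, 0, 0], "gripper": 0.03}
    - {"delta_rot": [0, 0, 0], "xyz": [0, 0, 0], "gripper": 0.02}
    - {"delta_rot": [0, 0, 0], "xyz": [0, 0, 0], "gripper": 0.015}
    - {"delta_rot": [0, 0, 0], "xyz": [0, 0, 0], "gripper": 0.015}
    - {"delta_rot": [0, 0, 0], "xyz": [0, 0, 0], "gripper": 0.015}
  force: 25

```text
time: 17.55
tool_pos: [0.4329, 0.0342, 0.0019]
tcp_rot: [2.939, 1.111, 0.0]
wrist_force: [-0.4, 1.1, 2.0]
width: 0.272
```

Call:
arm_command:
  rows:
    - {"delta_rot": [0, 0, 0], "xyz": [0, 0, -0.02], "gripper": 0.015}
    - {"delta_rot": [0, 0, 0], "xyz": [0, 0, -0.04], "gripper": 0.015}
    - {"delta_rot": [0, 0, 0], "xyz": [0, 0, -0.04], "gripper": 0.015}
    - {"delta_rot": [0, 0, 0], "xyz": [0, 0, -0.02], "gripper": 0.015}
    - {"delta_rot": [0, 0, 0], "xyz": [0, 0, 0], "gripper": 0.015}

```text
time: 18.05
tool_pos: [0.4359, 0.0343, 0.1256]
tcp_rot: [2.936, 1.11, 0.012]
wrist_force: [1.2, 0.3, -0.4]
width: 0.272
```

```bash
python3 go.py .6346 -.2404 .12 -44.8;python3 - <<'E'
from h import *
d=grab('wrist'); crop(d,200,120,440,300,3.3,'w9.png')
E
```

```text
t 18.05 tcp [0.4359 0.0343 0.1256] alpha 41.43 tilt(deg) 0.46 q6 -0.7 w 0.0233
turn z 1.5049
shift tool [0.3345 0.0549 0.0056]
```

View pics/w9.png

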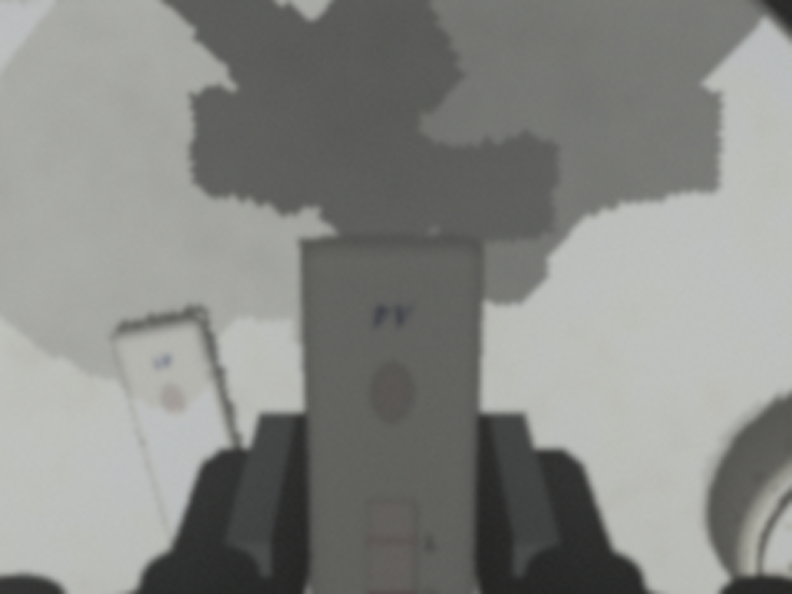

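The cassette is gripped level. I'm turning it 1.5 rad, then carrying it to the far slot of the short tray.

Call:
arm_command:
  rows:
    - {"delta_rot": [0, 0, 0.07], "xyz": [0, 0, 0], "gripper": 0.015}
    - {"delta_rot": [0, 0, 0.13], "xyz": [0, 0, 0], "gripper": 0.015}
    - {"delta_rot": [0, 0, 0.14], "xyz": [0, 0, 0], "gripper": 0.015}
    - {"delta_rot": [0, 0, 0.14], "xyz": [0, 0, 0], "gripper": 0.015}
    - {"delta_rot": [0, 0, 0.14], "xyz": [0, 0, 0], "gripper": 0.015}
    - {"delta_rot": [0, 0, 0.14], "xyz": [0, 0, 0], "gripper": 0.015}
    - {"delta_rot": [0, 0, 0.14], "xyz": [0, 0, 0], "gripper": 0.015}
    - {"delta_rot": [0, 0, 0.14], "xyz": [0, 0, 0], "gripper": 0.015}
    - {"delta_rot": [0, 0, 0.14], "xyz": [0, 0, 0], "gripper": 0.015}
    - {"delta_rot": [0, 0, 0.14], "xyz": [0, 0, 0], "gripper": 0.015}
    - {"delta_rot": [0, 0, 0.12], "xyz": [0, 0, 0], "gripper": 0.015}
    - {"delta_rot": [0, 0, 0.065], "xyz": [0, 0, 0], "gripper": 0.015}

```text
time: 19.3
tool_pos: [0.431, 0.0341, 0.1195]
tcp_rot: [2.901, -1.202, -0.006]
wrist_force: [0.5, -0.4, -0.2]
width: 0.273
```

Call:
arm_command:
  rows:
    - {"delta_rot": [0, 0, 0], "xyz": [0.015, 0.002, 0], "gripper": 0.015}
    - {"delta_rot": [0, 0, 0], "xyz": [0.03, 0.005, 0], "gripper": 0.015}
    - {"delta_rot": [0, 0, 0], "xyz": [0.04, 0.007, 0], "gripper": 0.015}
    - {"delta_rot": [0, 0, 0], "xyz": [0.04, 0.007, 0], "gripper": 0.015}
    - {"delta_rot": [0, 0, 0], "xyz": [0.04, 0.007, 0], "gripper": 0.015}
    - {"delta_rot": [0, 0, 0], "xyz": [0.04, 0.007, 0], "gripper": 0.015}
    - {"delta_rot": [0, 0, 0], "xyz": [0.04, 0.007, 0], "gripper": 0.015}
    - {"delta_rot": [0, 0, 0], "xyz": [0.04, 0.006, 0], "gripper": 0.015}
    - {"delta_rot": [0, 0, 0], "xyz": [0.03, 0.005, 0], "gripper": 0.015}
    - {"delta_rot": [0, 0, 0], "xyz": [0.02, 0.003, 0], "gripper": 0.015}
    - {"delta_rot": [0, 0, 0], "xyz": [0, 0, 0], "gripper": 0.015}
    - {"delta_rot": [0, 0, 0], "xyz": [0, 0, 0], "gripper": 0.015}

```text
time: 20.5
tool_pos: [0.6299, -0.242, 0.1198]
tcp_rot: [-2.904, 1.198, 0.005]
wrist_force: [-0.6, 1.0, -0.6]
width: 0.271
```

```bash
python3 go.py .6346 -.2404 .006 -44.8;python3 - <<'E'
from flat import *
d=grab('wrist'); save(d['pixels'],'w10.png'); flats(d,.0135,.024,300); flats(d,.11,.16)
E
```

```text
t 20.5 tcp [ 0.6299 -0.242   0.1198] alpha -44.82 tilt(deg) 0.18 q6 0.38 w 0.0232
shift tool [ 0.0025 -0.0046  0.1138]
[183.  60.] 2273 z 0.0207 [639.3 -93.3] [ 50.3 112.9] 44.1 [48. 49. 49.]
[542. 160.] 2155 z 0.019 [ 758.1 -347.9] [189.7   3.6] 44.6 [51. 52. 50.]
[275. 179.] 3239 z 0.0181 [ 613.8 -219.9] [101.5 136.1] 45.3 [83. 82. 83.]
[426. 291.] 370 z 0.0179 [ 635.4 -361.7] [12.2 50. ] 40.9 [102. 100. 102.]
[319. 267.] 10944 z 0.1261 [ 629.3 -240.7] [74.6 48.7] 28.4 [71. 71. 69.]
```

View pics/w10.png

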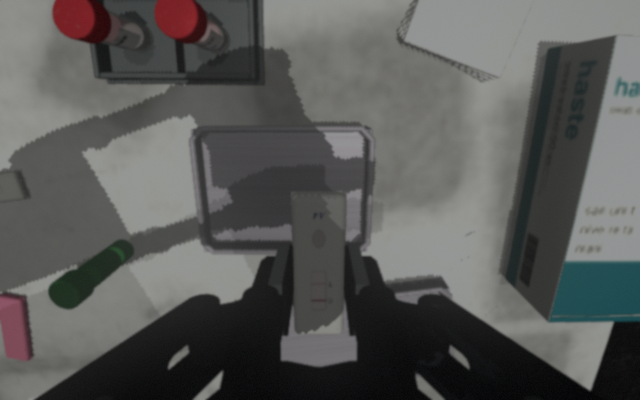

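Call:
arm_command:
  rows:
    - {"delta_rot": [0, 0, 0], "xyz": [0.001, -0.004, 0], "gripper": 0.015}
    - {"delta_rot": [0, 0, 0], "xyz": [0, 0, 0.015], "gripper": 0.015}
    - {"delta_rot": [0, 0, 0], "xyz": [0, 0, 0.02], "gripper": 0.015}
    - {"delta_rot": [0, 0, 0], "xyz": [0, 0, 0.02], "gripper": 0.015}
    - {"delta_rot": [0, 0, 0], "xyz": [0, 0, 0.02], "gripper": 0.015}
    - {"delta_rot": [0, 0, 0], "xyz": [0, 0, 0.015], "gripper": 0.015}
    - {"delta_rot": [0, 0, 0], "xyz": [0, 0, 0.005], "gripper": 0.015}
    - {"delta_rot": [0, 0, 0], "xyz": [0, 0, 0], "gripper": 0.015}
    - {"delta_rot": [0, 0, 0], "xyz": [0, 0, 0], "gripper": 0.015}

```text
time: 21.45
tool_pos: [0.6351, -0.2396, 0.0275]
tcp_rot: [-2.905, 1.197, -0.002]
wrist_force: [0.8, -0.3, -0.5]
width: 0.272
```

```bash
python3 go.py .6346 -.2404 .0055 -44.8
```

```text
t 21.45 tcp [ 0.6351 -0.2396  0.0275] alpha -44.79 tilt(deg) 0.07 q6 0.38 w 0.0232
shift tool [0.0002 0.0009 0.022 ]
```

Call:
arm_command:
  rows:
    - {"delta_rot": [0, 0, 0], "xyz": [0, 0, 0.01], "gripper": 0.015}
    - {"delta_rot": [0, 0, 0], "xyz": [0, 0, 0.006], "gripper": 0.015}
    - {"delta_rot": [0, 0, 0], "xyz": [0, 0, 0.004], "gripper": 0.015}
    - {"delta_rot": [0, 0, 0], "xyz": [0, 0, 0.002], "gripper": 0.015}
    - {"delta_rot": [0, 0, 0], "xyz": [0, 0, 0], "gripper": 0.015}
    - {"delta_rot": [0, 0, 0], "xyz": [0, 0, 0], "gripper": 0.015}

```text
time: 22.05
tool_pos: [0.6346, -0.2395, 0.0048]
tcp_rot: [-2.904, 1.197, -0.001]
wrist_force: [0.6, 0.6, 0.2]
width: 0.269
```

Call:
arm_command:
  rows:
    - {"delta_rot": [0, 0, 0], "xyz": [0, 0, 0], "gripper": 0.025}
    - {"delta_rot": [0, 0, 0], "xyz": [0, 0, 0], "gripper": 0.032}
    - {"delta_rot": [0, 0, 0], "xyz": [0, 0, 0], "gripper": 0.032}
    - {"delta_rot": [0, 0, 0], "xyz": [0, 0, -0.01], "gripper": 0.032}
    - {"delta_rot": [0, 0, 0], "xyz": [0, 0, -0.03], "gripper": 0.032}
    - {"delta_rot": [0, 0, 0], "xyz": [0, 0, -0.04], "gripper": 0.04}
    - {"delta_rot": [0, 0, 0], "xyz": [0, 0, -0.04], "gripper": 0.045}
    - {"delta_rot": [0, 0, 0], "xyz": [0, 0, 0], "gripper": 0.045}
    - {"delta_rot": [0, 0, 0], "xyz": [0, 0, 0], "gripper": 0.045}

```text
time: 22.95
tool_pos: [0.6359, -0.24, 0.1277]
tcp_rot: [2.905, -1.197, 0.007]
wrist_force: [-0.3, 0.3, -0.5]
width: 0.526
```

```bash
python3 go.py .435 -.0437 .13 52.5;python3 - <<'E'
from flat import *
d=grab('wrist'); save(d['pixels'],'w11.png'); flats(d,.006,.0145)
E
```

```text
t 22.95 tcp [ 0.6359 -0.24    0.1277] alpha -44.8 tilt(deg) 0.27 q6 0.38 w 0.0449
turn z -1.6982
shift tool [ 0.0334 -0.2789 -0.0023]
[459.  35.] 7799 z 0.0103 [ 793.8 -222.7] [63.6 77.3] 26.3 [148. 150. 149.]
[521. 168.] 1422 z 0.0103 [ 758.6 -347.8] [189.7   3.2] 44.7 [34. 41. 41.]
[212. 213.] 560 z 0.0101 [ 564.7 -184.1] [95.9 35.5] 68.2 [55. 54. 55.]
[316. 192.] 2572 z 0.0104 [ 634.3 -240.3] [72.7 24.3] 45.3 [95. 95. 92.]
[ 12. 193.] 664 z 0.0079 [454.2 -58.1] [24.4 26.5] 49.9 [92. 92. 89.]
[317. 298.] 412 z 0.0093 [ 566.7 -308.8] [ 2.5 91.7] 53.2 [53. 52. 53.]
[ 16. 329.] 1414 z 0.008 [ 332.7 -132.6] [73.6 25.1] 35.0 [126.  76.  89.]
```

View pics/w11.png

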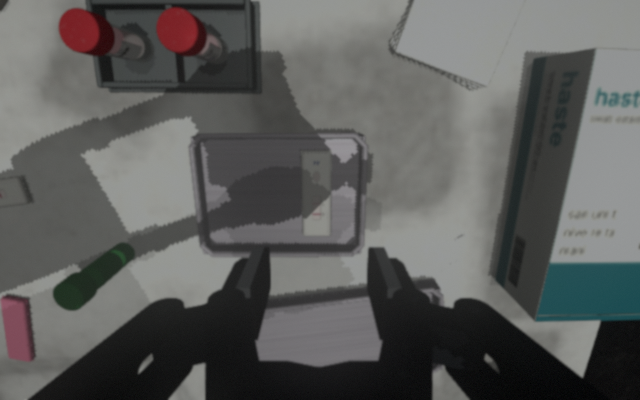

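Cassette A lies in the tray at (316,192), flat, top at z=0.010. Next I go for cassette B.

Call:
arm_command:
  rows:
    - {"delta_rot": [0, 0, -0.14], "xyz": [0, 0, 0], "gripper": 0.045}
    - {"delta_rot": [0, 0, -0.14], "xyz": [0, 0, 0], "gripper": 0.045}
    - {"delta_rot": [0, 0, -0.14], "xyz": [0, 0, 0], "gripper": 0.045}
    - {"delta_rot": [0, 0, -0.14], "xyz": [0, 0, 0], "gripper": 0.045}
    - {"delta_rot": [0, 0, -0.14], "xyz": [0, 0, 0], "gripper": 0.045}
    - {"delta_rot": [0, 0, -0.14], "xyz": [0, 0, 0], "gripper": 0.045}
    - {"delta_rot": [0, 0, -0.14], "xyz": [0, 0, 0], "gripper": 0.045}
    - {"delta_rot": [0, 0, -0.14], "xyz": [0, 0, 0], "gripper": 0.045}
    - {"delta_rot": [0, 0, -0.14], "xyz": [0, 0, 0], "gripper": 0.045}
    - {"delta_rot": [0, 0, -0.14], "xyz": [0, 0, 0], "gripper": 0.045}
    - {"delta_rot": [0, 0, -0.15], "xyz": [0, 0, 0], "gripper": 0.045}
    - {"delta_rot": [0, 0, -0.148], "xyz": [0, 0, 0], "gripper": 0.045}

```text
time: 24.2
tool_pos: [0.6328, -0.2388, 0.122]
tcp_rot: [-2.81, -1.396, 0.005]
wrist_force: [-0.1, 0.1, -0.2]
width: 0.527
```

Call:
arm_command:
  rows:
    - {"delta_rot": [0, 0, 0], "xyz": [0.004, -0.035, 0], "gripper": 0.045}
    - {"delta_rot": [0, 0, 0], "xyz": [0.004, -0.035, 0], "gripper": 0.045}
    - {"delta_rot": [0, 0, 0], "xyz": [0.004, -0.035, 0], "gripper": 0.045}
    - {"delta_rot": [0, 0, 0], "xyz": [0.004, -0.035, 0], "gripper": 0.045}
    - {"delta_rot": [0, 0, 0], "xyz": [0.004, -0.035, 0], "gripper": 0.045}
    - {"delta_rot": [0, 0, 0], "xyz": [0.004, -0.035, 0], "gripper": 0.045}
    - {"delta_rot": [0, 0, 0], "xyz": [0.004, -0.035, 0], "gripper": 0.045}
    - {"delta_rot": [0, 0, 0], "xyz": [0.005, -0.034, 0], "gripper": 0.045}
    - {"delta_rot": [0, 0, 0], "xyz": [0, 0, 0], "gripper": 0.045}
    - {"delta_rot": [0, 0, 0], "xyz": [0, 0, 0], "gripper": 0.045}

```text
time: 25.2
tool_pos: [0.4319, -0.0429, 0.1234]
tcp_rot: [-2.816, -1.39, 0.003]
wrist_force: [0.0, -1.2, 0.1]
width: 0.527
```

```bash
python3 - <<'E'
from flat import *
d=grab('wrist'); save(d['pixels'],'w12.png'); flats(d)
E
python3 go.py .435 -.0435 .002 52.5
```

```text
[151. 162.] 2747 z 0.0078 [ 331.2 -131.6] [72.8 24.6] 34.3 [117.  75.  88.]
[321. 195.] 2561 z 0.0078 [435.2 -43.2] [24.1 72. ] 52.4 [63. 63. 61.]
[ 20. 275.] 1519 z 0.0068 [ 337.4 -311.3] [ 19.6 154. ] 39.0 [58. 58. 56.]
[492. 237.] 532 z 0.0084 [556.8  51.9] [31.2 67.2] 15.8 [56. 56. 53.]
t 25.25 tcp [ 0.4329 -0.0434  0.124 ] alpha 52.52 tilt(deg) 0.07 q6 -1.07 w 0.045
shift tool [0.0013 0.0018 0.122 ]
```

Call:
arm_command:
  rows:
    - {"delta_rot": [0, 0, 0], "xyz": [0.001, 0.0005, 0.02], "gripper": 0.042}
    - {"delta_rot": [0, 0, 0], "xyz": [0, 0, 0.03], "gripper": 0.042}
    - {"delta_rot": [0, 0, 0], "xyz": [0, 0, 0.03], "gripper": 0.042}
    - {"delta_rot": [0, 0, 0], "xyz": [0, 0, 0.02], "gripper": 0.042}
    - {"delta_rot": [0, 0, 0], "xyz": [0, 0, 0.01], "gripper": 0.04}
    - {"delta_rot": [0, 0, 0], "xyz": [0, 0, 0.005], "gripper": 0.04}
    - {"delta_rot": [0, 0, 0], "xyz": [0, 0, 0.003], "gripper": 0.04}
    - {"delta_rot": [0, 0, 0], "xyz": [0, 0, 0.003], "gripper": 0.04}
    - {"delta_rot": [0, 0, 0], "xyz": [0, 0, 0], "gripper": 0.04}
    - {"delta_rot": [0, 0, 0], "xyz": [0, 0, 0], "gripper": 0.036}

```text
time: 26.25
tool_pos: [0.435, -0.043, 0.0045]
tcp_rot: [2.817, 1.389, 0.002]
wrist_force: [-0.2, 0.4, 0.2]
width: 0.419
```

```bash
python3 go.py .435 -.0435 .002 52.5
```

```text
t 26.25 tcp [ 0.435  -0.043   0.0045] alpha 52.48 tilt(deg) 0.08 q6 -1.07 w 0.0358
shift tool [-0.0004  0.0003  0.0025]
```

Call:
arm_command:
  rows:
    - {"delta_rot": [0, 0, 0], "xyz": [0, 0, 0.002], "gripper": 0.032}
    - {"delta_rot": [0, 0, 0], "xyz": [0, 0, 0], "gripper": 0.025}
    - {"delta_rot": [0, 0, 0], "xyz": [0, 0, 0], "gripper": 0.015}
    - {"delta_rot": [0, 0, 0], "xyz": [0, 0, 0], "gripper": 0.015}
    - {"delta_rot": [0, 0, 0], "xyz": [0, 0, 0], "gripper": 0.015}
    - {"delta_rot": [0, 0, 0], "xyz": [0, 0, 0], "gripper": 0.015}
  force: 25

```text
time: 26.85
tool_pos: [0.4345, -0.0429, 0.0021]
tcp_rot: [2.818, 1.389, 0.001]
wrist_force: [-1.4, 0.8, 3.5]
width: 0.269
```

Call:
arm_command:
  rows:
    - {"delta_rot": [0, 0, 0], "xyz": [0, 0, -0.02], "gripper": 0.015}
    - {"delta_rot": [0, 0, 0], "xyz": [0, 0, -0.04], "gripper": 0.015}
    - {"delta_rot": [0, 0, 0], "xyz": [0, 0, -0.04], "gripper": 0.015}
    - {"delta_rot": [0, 0, 0], "xyz": [0, 0, -0.02], "gripper": 0.015}
    - {"delta_rot": [0, 0, 0], "xyz": [0, 0, 0], "gripper": 0.015}

```text
time: 27.35
tool_pos: [0.4372, -0.0434, 0.1254]
tcp_rot: [2.814, 1.387, 0.01]
wrist_force: [0.1, -0.2, 0.3]
width: 0.27
```

```bash
python3 go.py .5934 -.1996 .12 -44.8;python3 - <<'E'
from h import *
d=grab('wrist'); crop(d,200,120,440,300,3.3,'w13.png')
E
```

```text
t 27.35 tcp [ 0.4372 -0.0434  0.1254] alpha 52.49 tilt(deg) 0.43 q6 -1.07 w 0.0231
turn z 1.698
shift tool [0.2209 0.0008 0.0054]
```

View pics/w13.png

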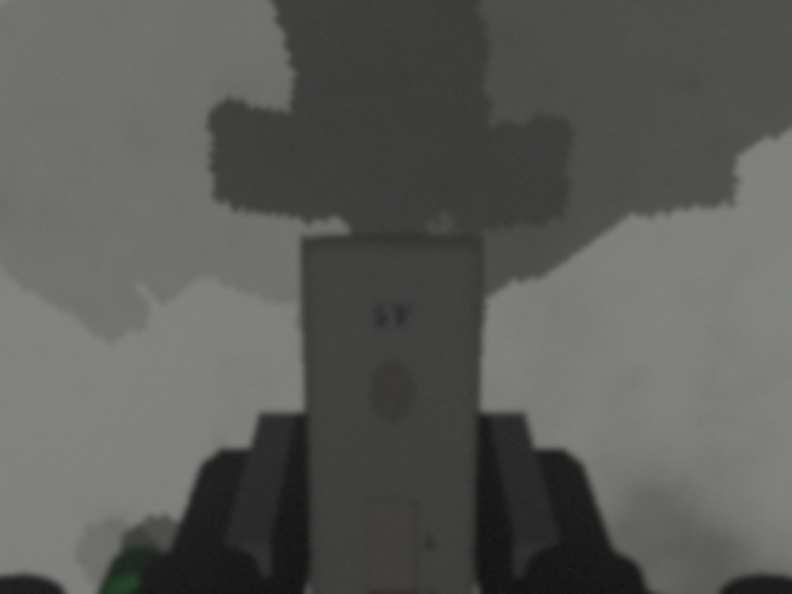

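Cassette B is held level, so I'm turning it and carrying it over.

Call:
arm_command:
  rows:
    - {"delta_rot": [0, 0, 0.13], "xyz": [0, 0, 0], "gripper": 0.015}
    - {"delta_rot": [0, 0, 0.145], "xyz": [0, 0, 0], "gripper": 0.015}
    - {"delta_rot": [0, 0, 0.145], "xyz": [0, 0, 0], "gripper": 0.015}
    - {"delta_rot": [0, 0, 0.145], "xyz": [0, 0, 0], "gripper": 0.015}
    - {"delta_rot": [0, 0, 0.145], "xyz": [0, 0, 0], "gripper": 0.015}
    - {"delta_rot": [0, 0, 0.145], "xyz": [0, 0, 0], "gripper": 0.015}
    - {"delta_rot": [0, 0, 0.145], "xyz": [0, 0, 0], "gripper": 0.015}
    - {"delta_rot": [0, 0, 0.145], "xyz": [0, 0, 0], "gripper": 0.015}
    - {"delta_rot": [0, 0, 0.145], "xyz": [0, 0, 0], "gripper": 0.015}
    - {"delta_rot": [0, 0, 0.145], "xyz": [0, 0, 0], "gripper": 0.015}
    - {"delta_rot": [0, 0, 0.145], "xyz": [0, 0, 0], "gripper": 0.015}
    - {"delta_rot": [0, 0, 0.118], "xyz": [0, 0, 0], "gripper": 0.015}

```text
time: 28.6
tool_pos: [0.4325, -0.0426, 0.1193]
tcp_rot: [2.9, -1.205, -0.007]
wrist_force: [-0.1, 0.3, 0.1]
width: 0.27
```

Call:
arm_command:
  rows:
    - {"delta_rot": [0, 0, 0], "xyz": [0.02, 0, 0], "gripper": 0.015}
    - {"delta_rot": [0, 0, 0], "xyz": [0.035, 0, 0], "gripper": 0.015}
    - {"delta_rot": [0, 0, 0], "xyz": [0.04, 0, 0], "gripper": 0.015}
    - {"delta_rot": [0, 0, 0], "xyz": [0.04, 0, 0], "gripper": 0.015}
    - {"delta_rot": [0, 0, 0], "xyz": [0.04, 0, 0], "gripper": 0.015}
    - {"delta_rot": [0, 0, 0], "xyz": [0.03, 0, 0], "gripper": 0.015}
    - {"delta_rot": [0, 0, 0], "xyz": [0.015, 0, 0], "gripper": 0.015}
    - {"delta_rot": [0, 0, 0], "xyz": [0, 0, 0], "gripper": 0.015}
    - {"delta_rot": [0, 0, 0], "xyz": [0, 0, 0], "gripper": 0.015}
    - {"delta_rot": [0, 0, 0], "xyz": [0, 0, 0], "gripper": 0.015}

```text
time: 29.6
tool_pos: [0.5888, -0.1966, 0.1209]
tcp_rot: [-2.905, 1.196, 0.004]
wrist_force: [0.2, 0.8, -0.3]
width: 0.271
```

```bash
python3 go.py .5934 -.1996 .0055 -44.8
```

```text
t 29.6 tcp [ 0.5888 -0.1966  0.1209] alpha -44.77 tilt(deg) 0.14 q6 0.42 w 0.0231
shift tool [ 0.0056 -0.0012  0.1154]
```

Call:
arm_command:
  rows:
    - {"delta_rot": [0, 0, 0], "xyz": [0.004, 0, 0], "gripper": 0.015}
    - {"delta_rot": [0, 0, 0], "xyz": [0, 0, 0.015], "gripper": 0.015}
    - {"delta_rot": [0, 0, 0], "xyz": [0, 0, 0.02], "gripper": 0.015}
    - {"delta_rot": [0, 0, 0], "xyz": [0, 0, 0.02], "gripper": 0.015}
    - {"delta_rot": [0, 0, 0], "xyz": [0, 0, 0.02], "gripper": 0.015}
    - {"delta_rot": [0, 0, 0], "xyz": [0, 0, 0.015], "gripper": 0.015}
    - {"delta_rot": [0, 0, 0], "xyz": [0, 0, 0.005], "gripper": 0.015}
    - {"delta_rot": [0, 0, 0], "xyz": [0, 0, 0], "gripper": 0.015}
    - {"delta_rot": [0, 0, 0], "xyz": [0, 0, 0], "gripper": 0.015}

```text
time: 30.5
tool_pos: [0.5938, -0.2009, 0.0275]
tcp_rot: [-2.905, 1.197, -0.002]
wrist_force: [0.5, -0.5, 0.6]
width: 0.269
```

```bash
python3 go.py .5934 -.1996 .0055 -44.8
```

```text
t 30.5 tcp [ 0.5938 -0.2009  0.0275] alpha -44.8 tilt(deg) 0.07 q6 0.42 w 0.023
shift tool [-0.0013 -0.0006  0.022 ]
```

Call:
arm_command:
  rows:
    - {"delta_rot": [0, 0, 0], "xyz": [-0.001, 0, 0.01], "gripper": 0.015}
    - {"delta_rot": [0, 0, 0], "xyz": [0, 0, 0.006], "gripper": 0.015}
    - {"delta_rot": [0, 0, 0], "xyz": [0, 0, 0.004], "gripper": 0.015}
    - {"delta_rot": [0, 0, 0], "xyz": [0, 0, 0.002], "gripper": 0.015}
    - {"delta_rot": [0, 0, 0], "xyz": [0, 0, 0], "gripper": 0.015}
    - {"delta_rot": [0, 0, 0], "xyz": [0, 0, 0], "gripper": 0.015}

```text
time: 31.1
tool_pos: [0.5927, -0.2001, 0.0048]
tcp_rot: [-2.904, 1.197, -0.0]
wrist_force: [-0.0, 0.8, 0.7]
width: 0.271
```

Call:
arm_command:
  rows:
    - {"delta_rot": [0, 0, 0], "xyz": [0, 0, 0], "gripper": 0.025}
    - {"delta_rot": [0, 0, 0], "xyz": [0, 0, 0], "gripper": 0.032}
    - {"delta_rot": [0, 0, 0], "xyz": [0, 0, 0], "gripper": 0.032}
    - {"delta_rot": [0, 0, 0], "xyz": [0, 0, -0.01], "gripper": 0.032}
    - {"delta_rot": [0, 0, 0], "xyz": [0, 0, -0.03], "gripper": 0.032}
    - {"delta_rot": [0, 0, 0], "xyz": [0, 0, -0.04], "gripper": 0.04}
    - {"delta_rot": [0, 0, 0], "xyz": [0, 0, -0.04], "gripper": 0.045}
    - {"delta_rot": [0, 0, 0], "xyz": [0, 0, 0], "gripper": 0.045}
    - {"delta_rot": [0, 0, 0], "xyz": [0, 0, 0], "gripper": 0.045}

```text
time: 32.0
tool_pos: [0.5939, -0.2006, 0.1275]
tcp_rot: [-2.904, 1.197, -0.007]
wrist_force: [0.2, 0.3, -0.0]
width: 0.529
```

```bash
python3 go.py .3376 -.3113 .13 39.5;python3 - <<'E'
from flat import *
d=grab('wrist'); save(d['pixels'],'w14.png'); flats(d,.006,.0145); 
E
```

```text
t 32.0 tcp [ 0.5939 -0.2006  0.1275] alpha -44.8 tilt(deg) 0.26 q6 0.42 w 0.0452
turn z -1.4714
shift tool [-0.2682 -0.0776 -0.0025]
[537.  35.] 7569 z 0.0103 [ 793.9 -222.8] [64.8 76.5] 25.9 [137. 139. 137.]
[591. 167.] 1863 z 0.0103 [ 758.2 -347.8] [189.6   4.4] 44.6 [26. 34. 34.]
[382. 225.] 953 z 0.0101 [ 606.9 -257.7] [ 72.1 152.7] 80.6 [52. 52. 52.]
[387. 191.] 2604 z 0.0104 [ 634.5 -240.1] [72.2 24.7] 45.1 [140. 141. 140.]
[316. 192.] 2573 z 0.0104 [ 592.4 -200.9] [73.  24.3] 45.2 [90. 90. 87.]
[ 72. 328.] 1454 z 0.008 [ 332.4 -131.9] [72.7 24.8] 34.0 [119.  72.  84.]
```

View pics/w14.png

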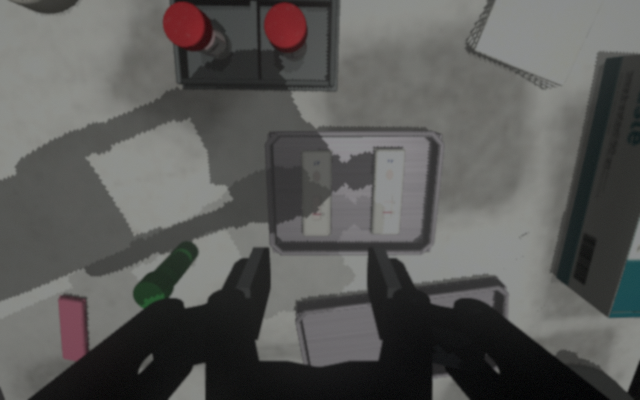

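Both cassettes lie side by side and flat in the short tray, at (316,192) and (388,191). The forceps are next.

Call:
arm_command:
  rows:
    - {"delta_rot": [0, 0, -0.13], "xyz": [0, 0, 0], "gripper": 0.045}
    - {"delta_rot": [0, 0, -0.14], "xyz": [0, 0, 0], "gripper": 0.045}
    - {"delta_rot": [0, 0, -0.14], "xyz": [0, 0, 0], "gripper": 0.045}
    - {"delta_rot": [0, 0, -0.14], "xyz": [0, 0, 0], "gripper": 0.045}
    - {"delta_rot": [0, 0, -0.14], "xyz": [0, 0, 0], "gripper": 0.045}
    - {"delta_rot": [0, 0, -0.14], "xyz": [0, 0, 0], "gripper": 0.045}
    - {"delta_rot": [0, 0, -0.14], "xyz": [0, 0, 0], "gripper": 0.045}
    - {"delta_rot": [0, 0, -0.14], "xyz": [0, 0, 0], "gripper": 0.045}
    - {"delta_rot": [0, 0, -0.14], "xyz": [0, 0, 0], "gripper": 0.045}
    - {"delta_rot": [0, 0, -0.14], "xyz": [0, 0, 0], "gripper": 0.045}
    - {"delta_rot": [0, 0, -0.08], "xyz": [0, 0, 0], "gripper": 0.045}

```text
time: 33.15
tool_pos: [0.5908, -0.1994, 0.1222]
tcp_rot: [-2.952, -1.065, 0.005]
wrist_force: [-0.4, 0.5, -0.3]
width: 0.532
```

Call:
arm_command:
  rows:
    - {"delta_rot": [0, 0, 0], "xyz": [-0.02, -0.006, 0], "gripper": 0.045}
    - {"delta_rot": [0, 0, 0], "xyz": [-0.035, -0.01, 0], "gripper": 0.045}
    - {"delta_rot": [0, 0, 0], "xyz": [-0.035, -0.01, 0], "gripper": 0.045}
    - {"delta_rot": [0, 0, 0], "xyz": [-0.035, -0.01, 0], "gripper": 0.045}
    - {"delta_rot": [0, 0, 0], "xyz": [-0.035, -0.01, 0], "gripper": 0.045}
    - {"delta_rot": [0, 0, 0], "xyz": [-0.035, -0.01, 0], "gripper": 0.045}
    - {"delta_rot": [0, 0, 0], "xyz": [-0.035, -0.01, 0], "gripper": 0.04}
    - {"delta_rot": [0, 0, 0], "xyz": [-0.035, -0.01, 0], "gripper": 0.04}
    - {"delta_rot": [0, 0, 0], "xyz": [0, 0, 0], "gripper": 0.04}
    - {"delta_rot": [0, 0, 0], "xyz": [0, 0, 0], "gripper": 0.04}

```text
time: 34.15
tool_pos: [0.3382, -0.309, 0.1233]
tcp_rot: [-2.956, -1.055, 0.001]
wrist_force: [0.3, -0.9, 0.4]
width: 0.469
```

```bash
python3 - <<'E'
from flat import *
d=grab('wrist'); save(d['pixels'],'w15.png'); flats(d,.004,.0125,250)
E
python3 go.py .3376 -.3113 .002 39.5
```

```text
[474.   9.] 1856 z 0.0076 [ 335.2 -138.8] [72.4 13.9] 39.5 [121.  77.  90.]
[314. 182.] 1065 z 0.0076 [ 337.3 -312. ] [ 17.6 152.6] 41.7 [55. 55. 54.]
[187. 214.] 495 z 0.0084 [ 266.5 -397.1] [32.5 91.3] 80.0 [50. 47. 40.]
[134. 264.] 748 z 0.0084 [ 258.3 -448.7] [41.1 76.1] 82.0 [42. 38. 32.]
[574. 284.] 1079 z 0.0081 [ 571.5 -235.7] [ 58.5 137.1] 16.8 [39. 39. 39.]
[607. 278.] 1628 z 0.01 [ 587.3 -205.3] [60.4 24.8] 45.6 [125. 127. 126.]
[458. 281.] 487 z 0.0083 [ 481.9 -293.8] [75.6  3. ] 53.2 [45. 45. 45.]
[603. 330.] 1698 z 0.0099 [ 631.9 -241.2] [70.6 26.6] 46.4 [124. 125. 124.]
[602. 360.] 534 z 0.0082 [ 660.2 -263.2] [81.5  3.6] 44.8 [34. 33. 34.]
t 34.2 tcp [ 0.3391 -0.309   0.1237] alpha 39.37 tilt(deg) 0.11 q6 -1.48 w 0.0402
shift tool [-0.0026  0.0011  0.1217]
```

View pics/w15.png

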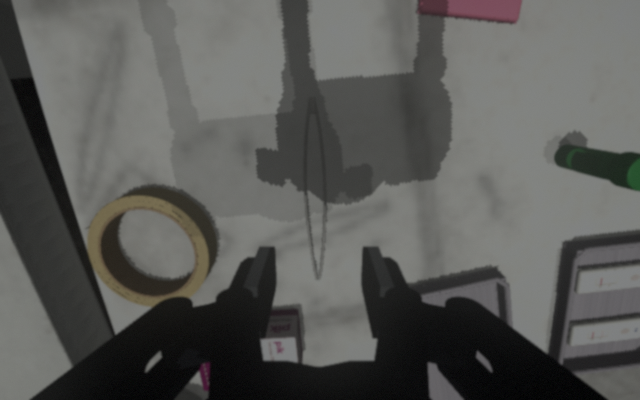

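The forceps run from (312,98) to (317,277) in the wrist view, about 1.6° off the jaws. I'm correcting and descending.

Call:
arm_command:
  rows:
    - {"delta_rot": [0, 0, -0.03], "xyz": [-0.003, 0.001, 0.01], "gripper": 0.04}
    - {"delta_rot": [0, 0, 0], "xyz": [0, 0, 0.03], "gripper": 0.04}
    - {"delta_rot": [0, 0, 0], "xyz": [0, 0, 0.03], "gripper": 0.04}
    - {"delta_rot": [0, 0, 0], "xyz": [0, 0, 0.025], "gripper": 0.04}
    - {"delta_rot": [0, 0, 0], "xyz": [0, 0, 0.012], "gripper": 0.04}
    - {"delta_rot": [0, 0, 0], "xyz": [0, 0, 0.005], "gripper": 0.04}
    - {"delta_rot": [0, 0, 0], "xyz": [0, 0, 0], "gripper": 0.04}
    - {"delta_rot": [0, 0, 0], "xyz": [0, 0, 0], "gripper": 0.04}

```text
time: 35.0
tool_pos: [0.3389, -0.313, 0.0138]
tcp_rot: [2.939, 1.104, 0.001]
wrist_force: [0.1, 0.1, -0.6]
width: 0.465
```

```bash
python3 go.py .3373 -.3117 .002;python3 - <<'E'
from h import *
d=grab('wrist'); crop(d,200,120,440,300,3.3,'w16.png')
E
```

```text
t 35.0 tcp [ 0.3389 -0.313   0.0138] alpha 41.17 tilt(deg) 0.11 q6 -1.52 w 0.0397
shift tool [-0.0004 -0.002   0.0118]
```

View pics/w16.png

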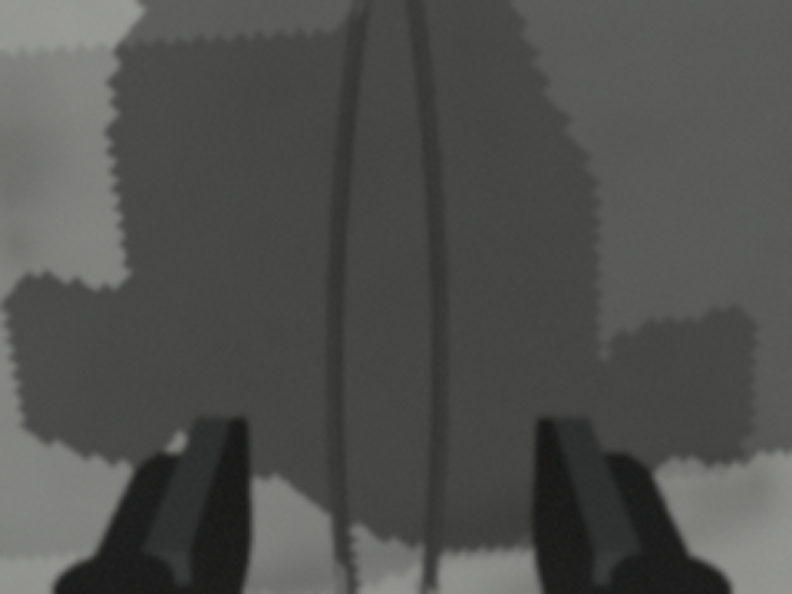

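The forceps are centred between the pads. I'm lowering about 12 mm and closing.

Call:
arm_command:
  rows:
    - {"delta_rot": [0, 0, 0], "xyz": [0, -0.002, 0.005], "gripper": 0.038}
    - {"delta_rot": [0, 0, 0], "xyz": [0, 0, 0.004], "gripper": 0.035}
    - {"delta_rot": [0, 0, 0], "xyz": [0, 0, 0.002], "gripper": 0.032}
    - {"delta_rot": [0, 0, 0], "xyz": [0, 0, 0], "gripper": 0.025}
    - {"delta_rot": [0, 0, 0], "xyz": [0, 0, 0], "gripper": 0.015}
    - {"delta_rot": [0, 0, 0], "xyz": [0, 0, 0], "gripper": 0.008}
    - {"delta_rot": [0, 0, 0], "xyz": [0, 0, 0], "gripper": 0.008}
    - {"delta_rot": [0, 0, 0], "xyz": [0, 0, 0], "gripper": 0.008}
  force: 30

```text
time: 35.85
tool_pos: [0.3366, -0.3108, 0.0018]
tcp_rot: [2.941, 1.104, 0.0]
wrist_force: [0.5, 0.5, -0.3]
width: 0.19
```

Call:
arm_command:
  rows:
    - {"delta_rot": [0, 0, 0], "xyz": [0, 0, -0.02], "gripper": 0.008}
    - {"delta_rot": [0, 0, 0], "xyz": [0, 0, -0.04], "gripper": 0.008}
    - {"delta_rot": [0, 0, 0], "xyz": [0, 0, -0.04], "gripper": 0.008}
    - {"delta_rot": [0, 0, 0], "xyz": [0, 0, 0], "gripper": 0.008}
    - {"delta_rot": [0, 0, 0], "xyz": [0, 0, 0], "gripper": 0.008}

```text
time: 36.35
tool_pos: [0.3373, -0.3116, 0.103]
tcp_rot: [2.939, 1.103, 0.002]
wrist_force: [0.0, 0.2, -0.9]
width: 0.197
```

```bash
python3 go.py .552 -.354 .1 53.1;python3 - <<'E'
from h import *
d=grab('wrist'); crop(d,200,120,440,300,3.3,'w17.png')
E
```

```text
t 36.35 tcp [ 0.3373 -0.3116  0.103 ] alpha 41.14 tilt(deg) 0.18 q6 -1.52 w 0.0168
turn z -0.2087
shift tool [0.095  0.1971 0.003 ]
```

View pics/w17.png

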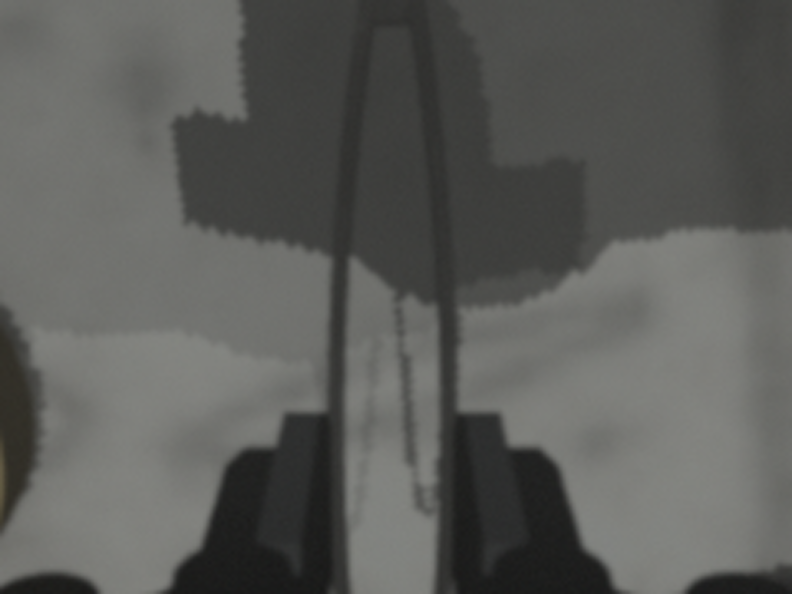

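The forceps are held level. I'm turning and carrying them over the long tray.

Call:
arm_command:
  rows:
    - {"delta_rot": [0, 0, -0.1], "xyz": [0, 0, 0], "gripper": 0.008}
    - {"delta_rot": [0, 0, -0.11], "xyz": [0, 0, 0], "gripper": 0.008}
    - {"delta_rot": [0, 0, 0], "xyz": [0.01, 0.02, 0], "gripper": 0.008}
    - {"delta_rot": [0, 0, 0], "xyz": [0.017, 0.035, 0], "gripper": 0.008}
    - {"delta_rot": [0, 0, 0], "xyz": [0.017, 0.035, 0], "gripper": 0.008}
    - {"delta_rot": [0, 0, 0], "xyz": [0.017, 0.035, 0], "gripper": 0.008}
    - {"delta_rot": [0, 0, 0], "xyz": [0.017, 0.035, 0], "gripper": 0.008}
    - {"delta_rot": [0, 0, 0], "xyz": [0.01, 0.021, 0], "gripper": 0.008}
    - {"delta_rot": [0, 0, 0], "xyz": [0.007, 0.015, 0], "gripper": 0.008}
    - {"delta_rot": [0, 0, 0], "xyz": [0, 0, 0], "gripper": 0.008}
    - {"delta_rot": [0, 0, 0], "xyz": [0, 0, 0], "gripper": 0.008}
    - {"delta_rot": [0, 0, 0], "xyz": [0, 0, 0], "gripper": 0.008}

```text
time: 37.6
tool_pos: [0.5486, -0.3515, 0.1002]
tcp_rot: [-2.807, -1.404, 0.003]
wrist_force: [0.1, -0.5, -1.3]
width: 0.193
```

```bash
python3 go.py .552 -.354 .006 53.1;python3 - <<'E'
from flat import *
d=grab('wrist'); save(d['pixels'],'w18.png'); flats(d,.0135,.024,250); flats(d,.002,.005,250)
E
```

```text
t 37.6 tcp [ 0.5486 -0.3515  0.1002] alpha 53.15 tilt(deg) 0.19 q6 -1.54 w 0.0165
shift tool [0.     0.0046 0.0942]
[534. 158.] 5156 z 0.0177 [ 613.9 -220.2] [102.4 135.9] 45.3 [86. 84. 86.]
[102. 111.] 802 z 0.0192 [ 409.1 -424. ] [16.5 55.2] 60.9 [51. 49. 49.]
[318. 154.] 4019 z 0.018 [ 538.4 -343.3] [ 94.3 153.3] 53.1 [84. 83. 85.]
[ 49. 263.] 1061 z 0.0188 [ 461.5 -548.8] [31.4 74.9] 79.7 [53. 54. 52.]
[573. 164.] 1004 z 0.0028 [ 638.4 -195.4] [ 25.9 126.8] 45.3 [79.5 78.  79.5]
[349. 116.] 620 z 0.0024 [ 513.7 -296.3] [50.1 28.7] 16.7 [69.5 68.5 70. ]
[278. 164.] 1080 z 0.0024 [ 509.9 -354.9] [31.8 67.2] 53.3 [59. 58. 59.]
[632. 144.] 280 z 0.0028 [ 651.4 -142.8] [15.5 37.7] 68.5 [51. 53. 52.]
[319. 174.] 639 z 0.0024 [ 530.9 -339.4] [19.  64.6] 56.6 [54. 53. 54.]
[351. 156.] 306 z 0.0024 [ 535.2 -311.4] [31.9 26.4] 76.2 [53.5 53.  54. ]
[360. 223.] 657 z 0.0024 [ 580.4 -339.3] [27.7 59.3] 53.3 [91. 89. 92.]
[279. 220.] 555 z 0.0024 [ 544.1 -387.9] [23.9 52. ] 33.8 [112. 110. 112.]
[319. 255.] 787 z 0.0024 [ 584.8 -378.7] [21.6 76.3] 53.8 [110. 108. 111.]
[580. 317.] 307 z 0.0037 [ 766.1 -232.9] [ 9.5 76.2] 17.0 [71. 72. 69.]
```

View pics/w18.png

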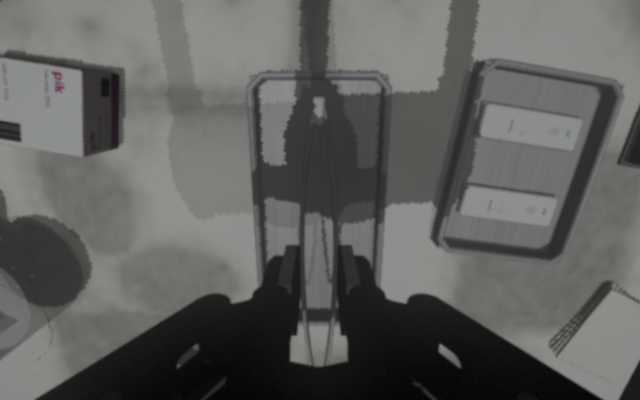

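Call:
arm_command:
  rows:
    - {"delta_rot": [0, 0, 0], "xyz": [0, 0.002, 0.01], "gripper": 0.008}
    - {"delta_rot": [0, 0, 0], "xyz": [0, 0, 0.015], "gripper": 0.008}
    - {"delta_rot": [0, 0, 0], "xyz": [0, 0, 0.02], "gripper": 0.008}
    - {"delta_rot": [0, 0, 0], "xyz": [0, 0, 0.015], "gripper": 0.008}
    - {"delta_rot": [0, 0, 0], "xyz": [0, 0, 0.01], "gripper": 0.008}
    - {"delta_rot": [0, 0, 0], "xyz": [0, 0, 0], "gripper": 0.008}
    - {"delta_rot": [0, 0, 0], "xyz": [0, 0, 0], "gripper": 0.008}

```text
time: 38.35
tool_pos: [0.552, -0.3534, 0.0316]
tcp_rot: [-2.809, -1.406, 0.0]
wrist_force: [-0.1, 0.1, 0.3]
width: 0.195
```

```bash
python3 go.py .552 -.354 .0055 53.1
```

```text
t 38.35 tcp [ 0.552  -0.3534  0.0316] alpha 53.17 tilt(deg) 0.02 q6 -1.54 w 0.0166
shift tool [-0.0004  0.0004  0.0261]
```

Call:
arm_command:
  rows:
    - {"delta_rot": [0, 0, 0], "xyz": [0, 0, 0.01], "gripper": 0.008}
    - {"delta_rot": [0, 0, 0], "xyz": [0, 0, 0.008], "gripper": 0.008}
    - {"delta_rot": [0, 0, 0], "xyz": [0, 0, 0.005], "gripper": 0.008}
    - {"delta_rot": [0, 0, 0], "xyz": [0, 0, 0.003], "gripper": 0.008}
    - {"delta_rot": [0, 0, 0], "xyz": [0, 0, 0], "gripper": 0.008}
    - {"delta_rot": [0, 0, 0], "xyz": [0, 0, 0], "gripper": 0.008}

```text
time: 38.95
tool_pos: [0.552, -0.3535, 0.0058]
tcp_rot: [2.809, 1.406, -0.0]
wrist_force: [0.1, 0.3, 0.6]
width: 0.197
```

Call:
arm_command:
  rows:
    - {"delta_rot": [0, 0, 0], "xyz": [0, 0, 0], "gripper": 0.02}
    - {"delta_rot": [0, 0, 0], "xyz": [0, 0, 0], "gripper": 0.03}
    - {"delta_rot": [0, 0, 0], "xyz": [0, 0, 0], "gripper": 0.03}
    - {"delta_rot": [0, 0, 0], "xyz": [0, 0, -0.01], "gripper": 0.03}
    - {"delta_rot": [0, 0, 0], "xyz": [0, 0, -0.03], "gripper": 0.03}
    - {"delta_rot": [0, 0, 0], "xyz": [0, 0, -0.04], "gripper": 0.03}
    - {"delta_rot": [0, 0, 0], "xyz": [0, 0, -0.04], "gripper": 0.03}
    - {"delta_rot": [0, 0, 0], "xyz": [0, 0, -0.04], "gripper": 0.03}
    - {"delta_rot": [0, 0, 0], "xyz": [0, -0.04, -0.03], "gripper": 0.03}
    - {"delta_rot": [0, 0, 0], "xyz": [0, -0.04, 0], "gripper": 0.03}
    - {"delta_rot": [0, 0, 0], "xyz": [0, 0, 0], "gripper": 0.03}
    - {"delta_rot": [0, 0, 0], "xyz": [0, 0, 0], "gripper": 0.03}

```text
time: 40.15
tool_pos: [0.4875, -0.3051, 0.1967]
tcp_rot: [2.808, 1.406, 0.001]
wrist_force: [1.0, -0.7, 0.3]
width: 0.35
```

```bash
python3 go.py .4 -.2 .2;python3 - <<'E'
from flat import *
d=grab('wrist'); save(d['pixels'],'w19.png'); flats(d,.006,.014,250)
d=grab('top'); save(d['pixels'],'t19.png')
E
```

```text
t 40.15 tcp [ 0.4875 -0.3051  0.1967] alpha 53.18 tilt(deg) 0.09 q6 -1.53 w 0.0298
shift tool [ 0.0317 -0.1331 -0.0035]
[108.  67.] 486 z 0.0102 [ 283.6 -407.4] [36.2 94.4] 44.8 [38. 35. 27.]
[36. 58.] 637 z 0.0102 [ 246.8 -444.1] [38.6 76.1] 45.6 [32. 27. 20.]
[553. 162.] 618 z 0.0102 [ 621.1 -110.6] [  4. 112.] 43.9 [35. 36. 35.]
[158. 168.] 294 z 0.0101 [ 376.2 -432.7] [98.1 43.8] 12.1 [48. 43. 45.]
[479. 241.] 742 z 0.0098 [ 651.4 -212.6] [ 71.1 151.5] 10.5 [46. 46. 46.]
[318. 241.] 558 z 0.0101 [ 553.5 -354.2] [ 16.4 152.3] 52.8 [95. 94. 93.]
[460. 194.] 1585 z 0.0102 [ 591.8 -201.4] [72.1 24.5] 45.5 [130. 131. 131.]
[ 71. 238.] 356 z 0.01 [ 381.  -567.6] [72.4 26.8] 0.5 [50. 51. 49.]
[447. 244.] 1364 z 0.0101 [ 633.4 -240.6] [72.  24.3] 45.8 [129. 130. 130.]
[131. 276.] 322 z 0.0102 [ 455.1 -549.5] [74.  30.8] 5.4 [52. 52. 51.]
[538. 328.] 2168 z 0.01 [ 794.7 -210.8] [76.1 55.3] 25.9 [128. 130. 127.]
[319. 319.] 320 z 0.0099 [ 624.5 -407.5] [84.5  6.5] 56.9 [44. 43. 44.]
```

View pics/w19.png

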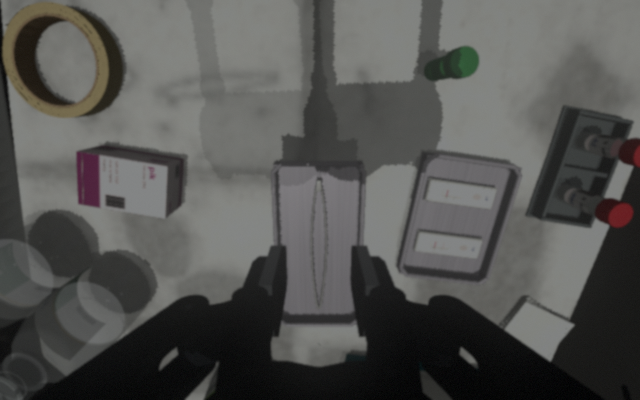

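View pics/t19.png

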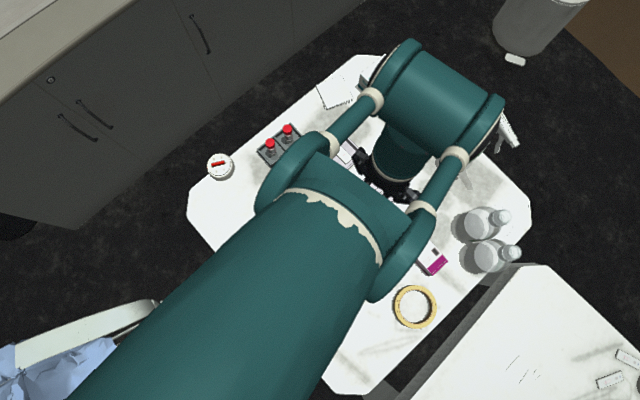

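The forceps lie flat in the long tray at (318,241), and the carton and timer look untouched. One last check of the vials, carton and timer, then I'll hand in.

```bash
python3 - <<'E'
from flat import *
d=load('top'); d0=d
C=cloud(d); z=C[...,2]; m=(z>.066)&(z<.085)&(d['range_z']>0); m[:,320:]=0; m[:120]=0; m[170:]=0
n,l,s,c=cv2.connectedComponentsWithStats(m.astype(np.uint8))
u=np.array([.7,-.714]);v=np.array([.714,.7])
for i in range(1,n):
    if s[i,4]>30 and s[i,4]<300:
        r=cv2.minAreaRect((C[l==i][:,:2]*1000).astype(np.float32)); e=np.array(r[0])/1000-[.642,-.09]; print(c[i].round(),np.median(C[l==i][:,2]),r[1],'stand frame',e@u,e@v)
# timer: change in image vs start
import cv2
a=cv2.imread('pics/top0.png').astype(int); b=cv2.imread('pics/t19.png').astype(int)
print('timer diff',abs(a-b)[148:184,203:238].mean(),'carton diff',abs(a-b)[255:280,425:450].mean())
print(bot.finish_job())
E
```

```text
[287. 129.] 0.07539048618466537 (22.25218391418457, 21.53084373474121) stand frame 0.025436363433837872 -0.0012492637329101827
[269. 143.] 0.07511672200585462 (21.26949119567871, 21.988567352294922) stand frame -0.02814676223754882 -0.0009407706909179605
timer diff 8.711375661375662 carton diff 10.1296
the job is handed in; nothing more can be done
None
```

The job is handed in at about 40 s of robot time. Both vials, both cassettes and the forceps are in place, and my last measurements put all five inside the limits.

| Object | Last measurement |
|---|---|
| Vials | Upright, one per bay, at x = +25 and −28 mm, y ≈ −1 mm in the stand frame; cap tops at z = 0.075 m (0.076 expected) |
| Cassettes | Flat and face up, side by side in the short tray, about 29 mm either side of its centre; tops at z ≈ 0.010 m (0.0115 expected) |
| Forceps | Flat on the long tray's floor, within about 2 mm of its centre |

- **Gripper:** it was open and clear of everything at z ≈ 0.197 m when I handed in.
- **Carton and timer:** I never went near either, and by eye both stand where they started. My before-and-after pixel check showed a mean difference of 9–10 grey levels around each. I think that is shadow or lighting, but I did not measure either position again.

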